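# Load, shade and start the enamel curing unit on the jeweller's bench

### The job

Load the curing unit: slide every paddle on the bench, tip first, into a slot of its own until it is fully home against the stop, and hang both reflector shades side by side over the lamp bar. Once all are in place, press the start button fully down and let it come back up; leave everything loaded and hung, and do not disturb the other things on the bench.

Things in the scene. Friction and masses are not known exactly. Their poses are not given: they have to be found in the camera images.
- unit: Enamel curing unit, fixed, turned 0 to 0.3 rad: white base 260 mm wide, 45 mm high, with three flat letterbox slots side by side, open to the robot, under a clear roof (top 61 mm up), and a lamp bar behind. Origin on the table under the middle of the slot mouths; x points into the slots (base from 65 mm before to 176 mm behind the mouths), y left along the row, z up.
- slot1 (a point): Left slot (seen from the robot), empty at the start: point on its floor, 45 mm above the table, at the middle of its end stop. Axes as the unit's, x into the slot. The slot is 65 mm deep from mouth to stop, 55 mm wide, 11 mm high; side walls 11 mm thick; slots 66 mm apart; the base is a level ledge for 65 mm before the mouth.
- slot2 (a point): Middle slot (seen from the robot), empty at the start: point on its floor, 45 mm above the table, at the middle of its end stop. Axes as the unit's, x into the slot. The slot is 65 mm deep from mouth to stop, 55 mm wide, 11 mm high; side walls 11 mm thick; slots 66 mm apart; the base is a level ledge for 65 mm before the mouth.
- slot3 (a point): Right slot (seen from the robot), empty at the start: point on its floor, 45 mm above the table, at the middle of its end stop. Axes as the unit's, x into the slot. The slot is 65 mm deep from mouth to stop, 55 mm wide, 11 mm high; side walls 11 mm thick; slots 66 mm apart; the base is a level ledge for 65 mm before the mouth.
- bar (a point): Middle of the lamp bar's axis, 175 mm above the table, 115 mm behind the slot mouths. White round tube, radius 9 mm, along the unit's y, 234 mm clear between two posts (10 mm wide, tops 16 mm above the axis). Axes as the unit's.
- paddle1: Carrier paddle, loose, 90 g: aluminium plate 120 (x) x 50 (y) x 6 mm, enamel discs on its front part (1.5 mm proud, no contact). Upright wooden grip fin on its rear part: 32 mm long (x), 12 mm thick (y), middle 34 mm behind the plate's middle, top 46 mm above the underside. Origin: middle of underside; x to the tip (away from the fin). Starts flat, fin up. 2 or 3 are present; absent: None.
- paddle2: Carrier paddle, loose, 90 g: aluminium plate 120 (x) x 50 (y) x 6 mm, enamel discs on its front part (1.5 mm proud, no contact). Upright wooden grip fin on its rear part: 32 mm long (x), 12 mm thick (y), middle 34 mm behind the plate's middle, top 46 mm above the underside. Origin: middle of underside; x to the tip (away from the fin). Starts flat, fin up. 2 or 3 are present; absent: None.
- paddle3: Carrier paddle, loose, 90 g: aluminium plate 120 (x) x 50 (y) x 6 mm, enamel discs on its front part (1.5 mm proud, no contact). Upright wooden grip fin on its rear part: 32 mm long (x), 12 mm thick (y), middle 34 mm behind the plate's middle, top 46 mm above the underside. Origin: middle of underside; x to the tip (away from the fin). Starts flat, fin up. 2 or 3 are present; absent: None.
- paddle1_tip (a point): Middle of the tip edge of paddle1, on the underside, 60 mm ahead of its origin; axes as the paddle's.
- paddle2_tip (a point): Middle of the tip edge of paddle2, on the underside, 60 mm ahead of its origin; axes as the paddle's.
- paddle3_tip (a point): Middle of the tip edge of paddle3, on the underside, 60 mm ahead of its origin; axes as the paddle's.
- shade1: Reflector shade, loose, 140 g: bent steel like a steep A-shaped roof, open below, 80 mm long (y), 76 mm over the feet (x); flat ridge plate 26 mm wide, underside 81 mm above the feet. On it an upright wooden grip fin 36 mm long (y), 12 mm thick (x), 85 to 125 mm above the feet. Origin: centre between the feet at foot level, z up; both ends alike. Starts standing on its feet.
- shade2: Reflector shade, loose, 140 g: bent steel like a steep A-shaped roof, open below, 80 mm long (y), 76 mm over the feet (x); flat ridge plate 26 mm wide, underside 81 mm above the feet. On it an upright wooden grip fin 36 mm long (y), 12 mm thick (x), 85 to 125 mm above the feet. Origin: centre between the feet at foot level, z up; both ends alike. Starts standing on its feet.
- shade1_ridge (a point): Middle of the underside of the ridge plate of shade1, 81 mm above its feet (inside width about 23 mm here); when hung it rests on the bar's top, 9 mm above the bar's axis.
- shade2_ridge (a point): Middle of the underside of the ridge plate of shade2, 81 mm above its feet (inside width about 23 mm here); when hung it rests on the bar's top, 9 mm above the bar's axis.
- start (a joint): Travel of the start button, m: 0 up, 0.008 fully down; a spring pushes it back up. Moves from about 1.4 N, fully down takes 4.5 N.
- start_top (a point): Middle of the top of the start button, 46 mm above the table (moves down with it). Black round cap, radius 16 mm, in a dark steel collar of radius 24 mm and 12 mm high, on a grey box 75 x 75 x 22 mm fixed on the bench to the left of the unit; press straight down.
- anvil: Bystander: flat steel bench block 65 x 65 x 22 mm, heavy, lying among the paddles and shades. Origin: middle of underside.
- jar: Bystander: amber glass jar 60 mm across, 75 mm high, behind the paddles and shades. Origin: middle of underside.
- ringbox: Bystander: blue ring box 60 x 60 x 45 mm, behind the paddles and shades. Origin: middle of underside.
- mandrel: Bystander: upright tapered steel ring mandrel 140 mm high on a 70 mm foot, at the back right. Origin: middle of underside.
- clamp: Bystander: wooden ring clamp 110 x 28 x 22 mm lying near the robot. Origin: middle of underside.
- brush: Bystander: bench brush 170 mm long lying near the robot on the right. Origin: at its underside.
- pot: Bystander: white ceramic pot 72 mm across, 60 mm high, at the far left. Origin: middle of underside.
Not all that is in view belongs to the job. Leave any orange or red look-alike of the paddle1 alone.

How it is judged:
On the way, in this order (a step that is already met when the one before it is completed fails the run):
1. every paddle is fully home in a slot and both shades hang over the bar (((x of paddle1_tip in the frame of slot1 between -0.008 and 0.005 m and y of paddle1_tip in the frame of slot1 between -0.01 and 0.01 m and z of paddle1_tip in the frame of slot1 between -0.005 and 0.007 m and angle between the x axis of paddle1 and the x axis of unit, either way round below 0.12 rad and angle between paddle1's own z axis and vertical below 0.12 rad) or (x of paddle1_tip in the frame of slot2 between -0.008 and 0.005 m and y of paddle1_tip in the frame of slot2 between -0.01 and 0.01 m and z of paddle1_tip in the frame of slot2 between -0.005 and 0.007 m and angle between the x axis of paddle1 and the x axis of unit, either way round below 0.12 rad and angle between paddle1's own z axis and vertical below 0.12 rad) or (x of paddle1_tip in the frame of slot3 between -0.008 and 0.005 m and y of paddle1_tip in the frame of slot3 between -0.01 and 0.01 m and z of paddle1_tip in the frame of slot3 between -0.005 and 0.007 m and angle between the x axis of paddle1 and the x axis of unit, either way round below 0.12 rad and angle between paddle1's own z axis and vertical below 0.12 rad)) and ((x of paddle2_tip in the frame of slot1 between -0.008 and 0.005 m and y of paddle2_tip in the frame of slot1 between -0.01 and 0.01 m and z of paddle2_tip in the frame of slot1 between -0.005 and 0.007 m and angle between the x axis of paddle2 and the x axis of unit, either way round below 0.12 rad and angle between paddle2's own z axis and vertical below 0.12 rad) or (x of paddle2_tip in the frame of slot2 between -0.008 and 0.005 m and y of paddle2_tip in the frame of slot2 between -0.01 and 0.01 m and z of paddle2_tip in the frame of slot2 between -0.005 and 0.007 m and angle between the x axis of paddle2 and the x axis of unit, either way round below 0.12 rad and angle between paddle2's own z axis and vertical below 0.12 rad) or (x of paddle2_tip in the frame of slot3 between -0.008 and 0.005 m and y of paddle2_tip in the frame of slot3 between -0.01 and 0.01 m and z of paddle2_tip in the frame of slot3 between -0.005 and 0.007 m and angle between the x axis of paddle2 and the x axis of unit, either way round below 0.12 rad and angle between paddle2's own z axis and vertical below 0.12 rad)) and ((x of paddle3_tip in the frame of slot1 between -0.008 and 0.005 m and y of paddle3_tip in the frame of slot1 between -0.01 and 0.01 m and z of paddle3_tip in the frame of slot1 between -0.005 and 0.007 m and angle between the x axis of paddle3 and the x axis of unit, either way round below 0.12 rad and angle between paddle3's own z axis and vertical below 0.12 rad) or (x of paddle3_tip in the frame of slot2 between -0.008 and 0.005 m and y of paddle3_tip in the frame of slot2 between -0.01 and 0.01 m and z of paddle3_tip in the frame of slot2 between -0.005 and 0.007 m and angle between the x axis of paddle3 and the x axis of unit, either way round below 0.12 rad and angle between paddle3's own z axis and vertical below 0.12 rad) or (x of paddle3_tip in the frame of slot3 between -0.008 and 0.005 m and y of paddle3_tip in the frame of slot3 between -0.01 and 0.01 m and z of paddle3_tip in the frame of slot3 between -0.005 and 0.007 m and angle between the x axis of paddle3 and the x axis of unit, either way round below 0.12 rad and angle between paddle3's own z axis and vertical below 0.12 rad)) and x of shade1_ridge in the frame of bar between -0.018 and 0.018 m and y of shade1_ridge in the frame of bar between -0.085 and 0.085 m and z of shade1_ridge in the frame of bar between 0.002 and 0.018 m and angle between each of shade1, shade2's own z axis and vertical below 0.3 rad and angle between the y axis of each of shade1, shade2 and the y axis of unit, either way round below 0.3 rad and x of shade2_ridge in the frame of bar between -0.018 and 0.018 m and y of shade2_ridge in the frame of bar between -0.085 and 0.085 m and z of shade2_ridge in the frame of bar between 0.002 and 0.018 m), for 0.2 s.
2. the start button is pressed fully down (value of joint start above 0.0068 m), for 0.05 s.
3. the start button is released and back up (value of joint start below 0.0015 m), for 0.1 s.
At the end, for the whole second after the job is handed in: Every paddle lies flat in a slot, tip within 8 mm of the stop, square within 0.12 rad; both shades hang on the bar (ridge underside 2 to 18 mm above its axis, within 18 mm sideways, upright and along the bar within 0.3 rad); button up (below 1.5 mm); all at rest (all of step 1 and value of joint start below 0.0015 m and linear speed of each of paddle1, paddle2, paddle3, shade1, shade2 below 0.02 m/s); the robot touches nothing.
It fails at once if another thing on the bench (block, jar, ring box, mandrel, clamp, brush, pot) is pushed more than 50 mm away (distance of any of anvil, jar, ringbox, mandrel, clamp, brush, pot from where it was at the start of the episode above 0.05 m).
Of paddle1, paddle2, paddle3 only 2 to 3 are there at a start; the rules pass over those that are not, and their reading is None.
At some moment in a run one of paddle1, paddle2, paddle3 may be knocked a few centimetres aside while the robot is not near it.
Once in a run the grip may slacken for a moment while it holds something.
It also fails if it takes over 210 s, if anything falls off the work surface, if the arm or the gripper's body presses on something with over 40 N, if the wrist force passes 120 N, or if a joint passes its speed limit or range.

### The arm

A 6-joint arm with a two-finger parallel gripper is mounted at the origin on the work surface. World frame = base frame: x ahead of the robot, y to its left, z up, the work surface at z = 0. Lengths are in m, angles in rad, forces in N, time in s.
With the tool pointing down it reaches from about 0.375 to 0.9 m from the base axis. Payload 3.1 kg.
Tool frame: the origin (TCP) lies on the centre line of the jaws, within the pads' length; the fingertips stand 25 mm ahead of it and the grasp point (between the pads) lies 6 mm ahead of it; x points along the fingers, y is the direction in which the jaws open and shut, and the axes are right-handed (so a half turn about x gives the same grasp; the last joint's range is limited). The gripper opens to 87 mm and grips with 3 to 60 N. Pads are 19 mm wide; open, the fingers measure 117 mm over their backs; the gripper's body (75 mm by 190 mm) begins 51 mm behind the grasp point.
Start: joints at [1.127, 0.527, 1.433, -0, 1.181, -0.178], TCP at [0.164, 0.603, 0.248] pointing down, gripper open.
Joint ranges: [-3.08, 3.08], [-0.75, 2.2], [0.22, 2.44], [-1.43, 4.57], [0, 2.65], [-2.85, 2.85]. Speed limits (rad/s): [2.79, 2.79, 3.14, 3.14, 3.14, 3.14].

### API

Orientations are given as a unit quaternion [x, y, z, w].
In Python, from rig import robot gives the robot as it stands. The module is installed in compiled form; this text tells all that it offers.
- The arm moves only by the tool move_arm, never from a script. Its argument "commands" is a list of rows, each a list of 5 numbers: the gripper's target within -1 to 1 (shut at 1, half-way at 0, fully open at -1), then the shift along the tool's x, y, z in mm, then the turn about the tool's x in degrees. A call has 1 to 8 rows; each row is the pose to reach, as a shift and turn from the pose commanded when the call began, along the tool's axes at that moment; what a row does not reach only later rows make up. A row lasts 1/12 s, in which the tool goes at most 41.7 mm and 7.16 degrees, less where a joint would pass 70% of its speed; a pose out of reach is approached as far as the arm can. A call with a gripper value outside its range is refused whole. The fingers move at their own pace and stop on an object; "newtons" is the grip in N (left out, the last holds). Time passes only in rows, so rows that repeat a pose let the fingers close. It gives the time, the measured TCP pose, the force and the opening at its end, in the units of the state.
- robot.get_obs(): the state, without advancing time (a new reading comes with each control period).
- robot.camera(name): name is "side" or "top" or "wrist"; returns a dict with "image" (420x560x3 uint8, red, green, blue), "fx", "fy", "cx", "cy" (pixels), "xyz" and "rotation" of the camera in the world; the wrist camera has in their place "tool_from_camera" (4x4, takes a point from camera to tool coordinates, whose origin is the TCP and whose axes are the tool frame's). Camera axes: x right, y down, z forward; pixel columns grow to the right and rows downward; lengths in m; the calibration is good to about 2 mm. A picture is of the moment at which its call begins: read the wrist's pose just before it. There is no depth.
- robot.hand_in(): hands the job in, once; it reports no verdict.
Trained networks look in a picture, given as the dict that the camera call returned (one of the last four; its "shot" number tells which), for a name from the list of things; names that differ only in an ending like _2 or _b are one class to them, and where a whole thing is asked for, a point or a joint stands for the part that bears it (a point fixed in the world has none). Each returns a list of dicts, best first, with "p" (0 to 1); they miss things now and then, are a little off and sometimes report something else, mostly with a low value. They report only what shows in the picture. A call takes as long as a camera call. They do not tell look-alikes from the thing itself.
- robot.regions_of(picture, name): "pixels" (420x560 bool, what is visible of it) and "bbox" ([left, top, right, bottom] in pixels, round what is visible of it).
The state is a dict: "time": time; "q": joint angles; "joint_velocities": joint speeds; "joint_torque": joint torques, N m; "position": TCP position; "tool_rot": TCP orientation; "ft_force": force on the tool from outside, world axes, zero at the start; "moment": the same for the moment, N m; "grip_width": finger opening in m.
Only numpy, scipy, OpenCV 4.12 (cv2) and the standard library are available. Lean on these libraries where they do the work, as an engineer would, in place of code of your own. Each camera call takes 0.05 s, during which the arm holds its last target.

## Working session

There is one attempt and no reset: what is moved stays moved. The work goes in short steps, Python scripts to look and compute and a tool call to move; the robot and the scene stay as the last step left them, time stands still between calls to the robot, and variables do not carry over. Pictures are saved under pics/ and viewed, and the job is handed in when it is done.

Besides the shell and the picture viewer there is one more tool, called after ">>>" as name(argument=value, ...), one argument or row to a line, values as JSON. move_arm: Moves the arm, as the interface text tells. Its arguments: {"type":"object","properties":{"commands":{"type":"array","items":{"type":"array","items":{"type":"number"}}},"newtons":{"type":"number"}},"required":["commands"]}

```bash
mkdir -p pics
cat > h.py <<'E'
import numpy as np, cv2
from rig import robot
from scipy.spatial.transform import Rotation as R
def shot(name,fn):
    o=robot.get_obs(); c=robot.camera(name); cv2.imwrite('pics/'+fn,c['image'][:,:,::-1]); return o,c
E
python3 - <<'E'
from h import *
o=robot.get_obs(); print(o)
for n in ['side','top','wrist']:
    o,c=shot(n,n+'0.png'); print(n,{k:v for k,v in c.items() if k!='image'})
E
```

```text
{'time': 0.0, 'q': array([ 1.12750048e+00,  5.28444071e-01,  1.43391179e+00, -2.48400958e-05,
        1.18141700e+00, -1.78511197e-01]), 'joint_velocities': array([ 0.00038413, -0.00053349,  0.00229898, -0.0012378 ,  0.00188924,
       -0.00155862]), 'joint_torque': array([-2.76491824e-05, -4.40038741e+01, -1.76595175e+01,  6.33200677e-02,
        5.82181779e-02, -1.58486851e-04]), 'position': array([0.16324658, 0.60258734, 0.24658215]), 'tool_rot': array([ 0.09260255,  0.70114694, -0.09407525,  0.70069079]), 'ft_force': array([-0.21219617,  0.10088915, -0.39826772]), 'moment': array([0.00480677, 0.01467283, 0.01717747]), 'grip_width': 0.08702062550201366}
side {'fx': 533.5691686498127, 'fy': 533.5691686498127, 'cx': 269.2370800145176, 'cy': 205.38443989579878, 'xyz': array([ 0.37989989, -1.05435179,  1.29457862]), 'rotation': array([ 0.92888366, -0.03095811,  0.01285601, -0.36885156]), 'shot': 1}
top {'fx': 517.5092202718602, 'fy': 517.5092202718602, 'cx': 275.42401811511235, 'cy': 211.6660877329996, 'xyz': array([0.34697703, 0.00492667, 1.60042204]), 'rotation': array([ 0.70982081, -0.7028727 ,  0.02487179, -0.0388043 ]), 'shot': 2}
wrist {'fx': 315.30923524934605, 'fy': 315.30923524934605, 'cx': 272.00594001261686, 'cy': 212.64418688538305, 'tool_from_camera': array([[-2.02209660e-04, -2.66039485e-01,  9.63962111e-01,
        -1.37814563e-01],
       [ 9.99999954e-01,  1.65847165e-04,  2.55540692e-04,
        -1.32502385e-03],
       [-2.27854297e-04,  9.63962118e-01,  2.66039439e-01,
        -7.24520977e-02],
       [ 0.00000000e+00,  0.00000000e+00,  0.00000000e+00,
         1.00000000e+00]]), 'shot': 3}
```

View pics/side0.png

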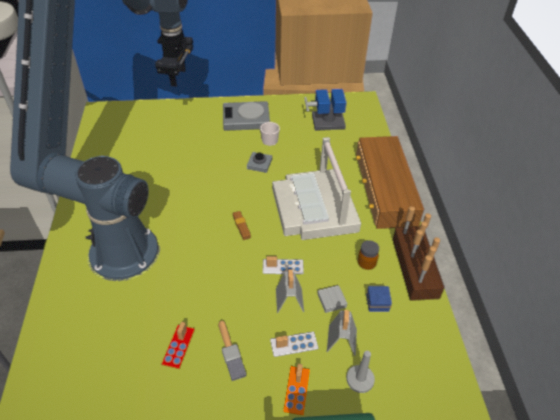

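View pics/top0.png

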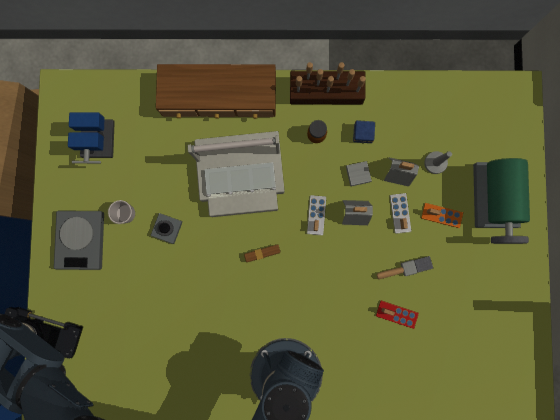

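View pics/wrist0.png

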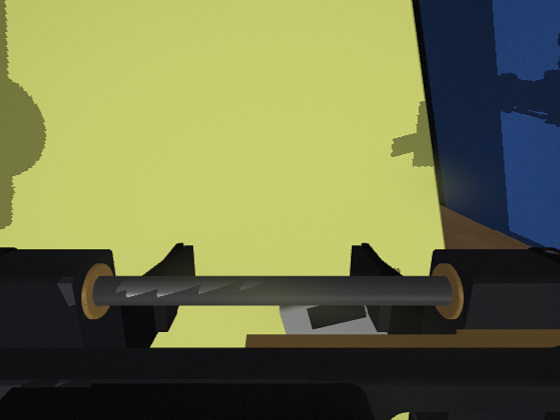

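```bash
cat >> h.py <<'E'
def cam_T(c,o=None):
    """returns Rwc, t"""
    if 'xyz' in c: return R.from_quat(c['rotation']).as_matrix(), np.array(c['xyz'])
    Rt=R.from_quat(o['tool_rot']).as_matrix(); T=c['tool_from_camera']
    return Rt@T[:3,:3], Rt@T[:3,3]+o['position']
def proj(c,P,o=None):
    Rm,t=cam_T(c,o); p=(np.atleast_2d(P)-t)@Rm
    return np.c_[c['fx']*p[:,0]/p[:,2]+c['cx'], c['fy']*p[:,1]/p[:,2]+c['cy']]
def unproj(c,uv,z,o=None):
    Rm,t=cam_T(c,o); uv=np.atleast_2d(uv).astype(float)
    d=np.c_[(uv[:,0]-c['cx'])/c['fx'],(uv[:,1]-c['cy'])/c['fy'],np.ones(len(uv))]@Rm.T
    return t+d*((z-t[2])/d[:,2])[:,None]
E
python3 - <<'E'
from h import *
o,c=shot('top','top1.png'); 
o,s=shot('side','side1.png')
H={'paddle1':0.006,'shade1':.1,'start':.04,'anvil':.022,'jar':.07,'ringbox':.045,'mandrel':.07,'clamp':.022,'brush':.02,'pot':.06,'unit':.05}
for n in H:
    for cc,nm in((c,'top'),(s,'side')):
        for r in robot.regions_of(cc,n):
            b=r['bbox']; v,u=np.nonzero(r['pixels']); m=(u.mean(),v.mean())
            print(n,nm,round(r['p'],2),[int(x) for x in b],np.round(m,1),np.round(unproj(cc,m,H[n])[0],3))
im=cv2.imread('pics/top1.png'); cv2.imwrite('pics/t1.png',cv2.resize(im[115:265,180:480],None,fx=2.66,fy=2.66,interpolation=cv2.INTER_CUBIC))
im=cv2.imread('pics/side1.png'); cv2.imwrite('pics/s1.png',cv2.resize(im[120:420,160:460],None,fx=2,fy=2,interpolation=cv2.INTER_CUBIC))
E
```

```text
paddle1 top 0.69 [376, 303, 417, 328] [396.6 313.8] [ 0.184 -0.333  0.006]
paddle1 top 0.65 [390, 192, 409, 233] [400.5 213.1] [ 0.49  -0.348  0.006]
paddle1 top 0.65 [305, 196, 326, 232] [316.3 214.9] [ 0.482 -0.089  0.006]
paddle1 top 0.58 [186, 130, 285, 218] [239.  172.8] [0.611 0.152 0.006]
paddle1 side 0.93 [287, 364, 310, 416] [296.9 389.9] [ 0.489 -0.48   0.006]
paddle1 side 0.89 [268, 332, 319, 355] [293.3 343.6] [ 0.493 -0.352  0.006]
paddle1 side 0.89 [161, 323, 196, 368] [178.3 346.3] [ 0.187 -0.34   0.006]
paddle1 side 0.6 [265, 254, 303, 274] [281.4 265.5] [ 0.483 -0.092  0.006]
paddle1 side 0.24 [230, 212, 252, 240] [241.1 225.2] [0.367 0.077 0.006]
shade1 top 0.75 [344, 200, 371, 225] [357.  212.1] [ 0.483 -0.202  0.1  ]
shade1 top 0.72 [376, 255, 431, 276] [408.9 267.4] [ 0.325 -0.349  0.1  ]
shade1 top 0.61 [386, 157, 416, 184] [401.5 171.6] [ 0.603 -0.331  0.1  ]
shade1 side 0.84 [325, 312, 356, 355] [342.2 330.3] [ 0.611 -0.375  0.1  ]
shade1 side 0.82 [274, 269, 303, 313] [288.6 289.3] [ 0.488 -0.242  0.1  ]
shade1 side 0.37 [271, 330, 318, 352] [293.6 344. ] [ 0
[... 1414 characters left out ...]
 0.58 [230, 214, 255, 243] [241.4 225.2] [0.368 0.063 0.022]
brush top 0.62 [375, 255, 436, 276] [408.8 267.6] [ 0.324 -0.368  0.02 ]
brush side 0.96 [220, 319, 247, 380] [231.6 355.3] [ 0.329 -0.382  0.02 ]
pot top 0.87 [107, 197, 133, 224] [120.9 211.9] [0.481 0.501 0.06 ]
pot side 0.88 [258, 124, 280, 149] [269.6 133. ] [0.485 0.469 0.06 ]
pot side 0.58 [219, 318, 246, 382] [231.5 355.2] [ 0.33  -0.403  0.06 ]
pot side 0.57 [324, 309, 357, 355] [342.4 330.1] [ 0.62  -0.351  0.06 ]
unit top 0.92 [184, 130, 284, 215] [239.1 172.8] [0.604 0.148 0.05 ]
unit side 0.74 [270, 136, 360, 240] [316.1 200.8] [0.612 0.127 0.05 ]
unit side 0.74 [274, 270, 305, 312] [288.6 289.2] [ 0.492 -0.208  0.05 ]
```

View pics/t1.png

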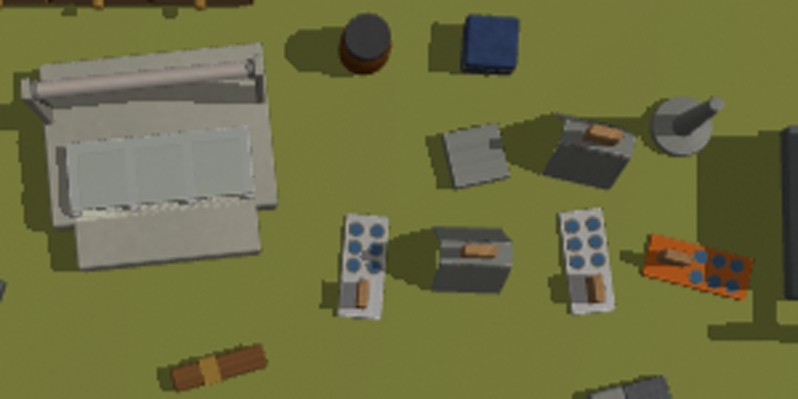

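View pics/s1.png

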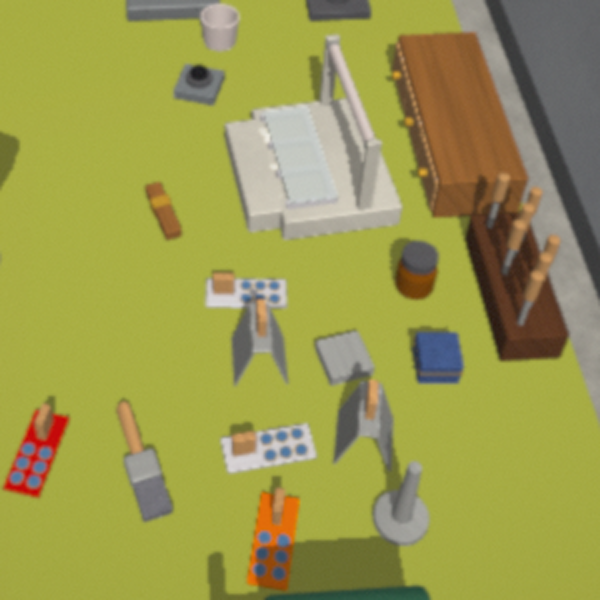

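```bash
cat >> h.py <<'E'
def axes(o): return R.from_quat(o['tool_rot']).as_matrix()
def yaw(o):
    """heading of tool -z axis (camera/image-up side) in world, rad"""
    A=axes(o); return np.arctan2(-A[1,2],-A[0,2])
def plan(o,xyz,psi=None):
    A=axes(o); d=(np.array(xyz)-o['position'])@A*1000
    t=0 if psi is None else (psi-yaw(o)+np.pi)%(2*np.pi)-np.pi
    # turn +about tool x (down) = heading decreases
    return np.round(d,1), round(-np.degrees(t),2)
E
python3 - <<'E'
from h import *
o=robot.get_obs(); print(axes(o).round(3),np.degrees(yaw(o)),o['q'])
print(plan(o,[0.45,-0.09,0.30],0.0), plan(o,[0.45,0.13,0.33],0.1))
E
```

```text
[[-0.     0.262  0.965]
 [-0.     0.965 -0.262]
 [-1.    -0.    -0.   ]] 164.82680689849212 [ 1.12749070e+00  5.27525278e-01  1.43270070e+00  1.21384888e-05
  1.18138748e+00 -1.78488057e-01]
(array([ -52.5, -594.1,  457.9]), np.float64(164.83)) (array([ -82.5, -381.7,  400.3]), np.float64(159.1))
```

Run:
```python
from h import *
o=robot.get_obs(); print(plan(o,[0.53,0.14,0.33],0.1))
```

```text
(array([ -82.5, -351.1,  474.9]), np.float64(159.1))
```

>>> move_arm(
  commands=[
    [-1, -82, -351, 475, 159],
    [-1, -82, -351, 475, 159],
    [-1, -82, -351, 475, 159],
    [-1, -82, -351, 475, 159],
    [-1, -82, -351, 475, 159],
    [-1, -82, -351, 475, 159],
    [-1, -82, -351, 475, 159],
    [-1, -82, -351, 475, 159],
  ],
)

```text
time: 2.02
position: [0.3693, 0.3427, 0.2939]
tool_rot: [0.42, 0.569, -0.419, 0.569]
ft_force: [1.1, 0.3, 0.2]
grip_width: 0.0871
```

Run:
```python
from h import *
o=robot.get_obs(); print(o['position'],np.degrees(yaw(o)),plan(o,[0.53,0.14,0.33],0.1))
```

```text
[0.36931785 0.34267726 0.2939303 ] 107.1939406531013 (array([-36.1,  93.6, 241.1]), np.float64(101.46))
```

>>> move_arm(
  commands=[
    [-1, -36, 94, 241, 101.5],
    [-1, -36, 94, 241, 101.5],
    [-1, -36, 94, 241, 101.5],
    [-1, -36, 94, 241, 101.5],
    [-1, -36, 94, 241, 101.5],
    [-1, -36, 94, 241, 101.5],
    [-1, -36, 94, 241, 101.5],
    [-1, -36, 94, 241, 101.5],
  ],
)

```text
time: 2.68
position: [0.5338, 0.1395, 0.33]
tool_rot: [0.643, 0.296, -0.641, 0.297]
ft_force: [-0.1, -0.7, -0.5]
grip_width: 0.0872
```

Run:
```python
from h import *
o=robot.get_obs(); print(o['position'],np.degrees(yaw(o)),plan(o,[0.53,0.14,0.33],0.1))
```

```text
[0.53381747 0.13952376 0.33002426] 49.59614565277831 (array([ 0. , -3.2,  2.1]), np.float64(43.87))
```

>>> move_arm(
  commands=[
    [-1, 0, 0, 0, 44],
    [-1, 0, 0, 0, 44],
    [-1, 0, 0, 0, 44],
    [-1, 0, 0, 0, 44],
    [-1, 0, 0, 0, 44],
    [-1, 0, 0, 0, 44],
    [-1, 0, 0, 0, 44],
    [-1, 0, 0, 0, 44],
  ],
)

```text
time: 3.35
position: [0.5307, 0.1428, 0.3294]
tool_rot: [0.706, 0.039, -0.706, 0.039]
ft_force: [0.2, -1.0, -0.0]
grip_width: 0.087
```

Run:
```python
from h import *
import pickle
o,c=shot('wrist','w2.png'); print(o['position'],np.degrees(yaw(o)),o['tool_rot'],o['joint_velocities'].round(3)); pickle.dump((o,c),open('w2.pkl','wb'))
```

```text
[0.53065456 0.14283612 0.3294336 ] 6.363071560743589 [ 0.70603094  0.03925493 -0.70600289  0.03923356] [ 0.001  0.    -0.001  0.     0.002 -0.03 ]
```

View pics/w2.png

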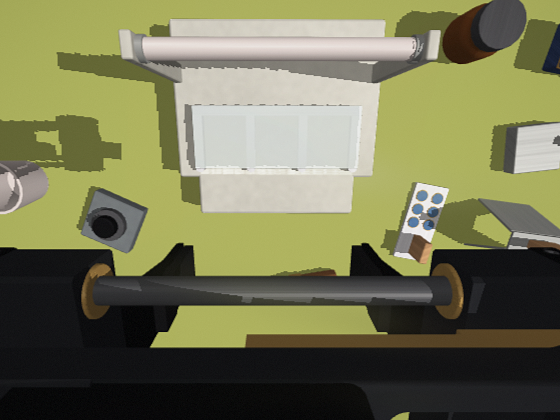

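Run:
```python
import cv2
im=cv2.imread('pics/w2.png')
cv2.imwrite('pics/w2a.png',cv2.resize(im[10:225,110:270],None,fx=3.7,fy=2.75,interpolation=cv2.INTER_CUBIC)) if 0 else None
cv2.imwrite('pics/w2a.png',cv2.resize(im[90:220,165:275],None,fx=4.5,fy=4.5,interpolation=cv2.INTER_CUBIC))
cv2.imwrite('pics/w2b.png',cv2.resize(im[90:220,275:385],None,fx=4.5,fy=4.5,interpolation=cv2.INTER_CUBIC))
cv2.imwrite('pics/w2c.png',cv2.resize(im[10:100,110:450],None,fx=2.35,fy=2.35*2,interpolation=cv2.INTER_CUBIC))
```

```text
(no output)
```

View pics/w2a.png

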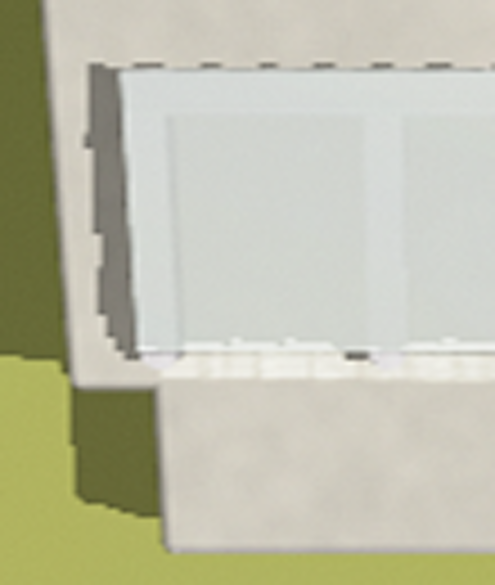

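View pics/w2b.png

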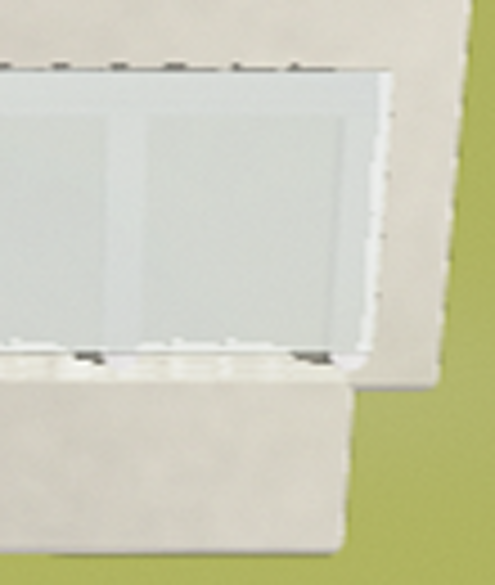

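View pics/w2c.png

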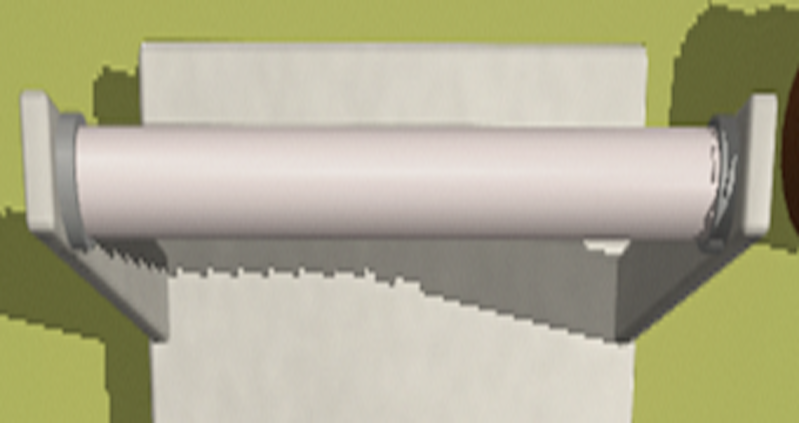

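```bash
cat > u.py <<'E'
from h import *
import pickle
from scipy.optimize import least_squares
o,c=pickle.load(open('w2.pkl','rb'))
uv=np.array([[202.3,212.2],[351.7,212.2],[181,175.6],[372.3,175.6],[170.9,19.4],[384.5,19.8],[195.4,167.8],[357.4,167.8],[191.9,105.6],[361.7,106],[143.2,48.7],[415.5,48.7]])
zs=[.045]*6+[.061]*4+[.175]*2
P=np.vstack([unproj(c,a,z,o) for a,z in zip(uv,zs)])
for i in range(0,12,2): print(P[i],P[i+1],'len',np.linalg.norm(P[i]-P[i+1]).round(4),'yaw',np.arctan2(*( (P[i]-P[i+1])[[0,1]]*[-1,1])),'mid',((P[i]+P[i+1])/2).round(4))
E
python3 u.py
```

```text
[0.47648062 0.23306499 0.045     ] [0.49957408 0.02675294 0.045     ] len 0.2076 yaw 0.11147062225897107 mid [0.488  0.1299 0.045 ]
[0.52444322 0.26423292 0.045     ] [0.55306666 0.00832608 0.045     ] len 0.2575 yaw 0.1113880311652938 mid [0.5388 0.1363 0.045 ]
[0.71003707 0.28251203 0.045     ] [0.73774056 0.0303532  0.045     ] len 0.2537 yaw 0.10942640834733099 mid [0.7239 0.1564 0.045 ]
[0.53961244 0.24181136 0.061     ] [0.56277533 0.03469256 0.061     ] len 0.2084 yaw 0.11137109375302401 mid [0.5512 0.1383 0.061 ]
[0.61512059 0.24957453 0.061     ] [0.63769703 0.04329038 0.061     ] len 0.2075 yaw 0.10900955804566993 mid [0.6264 0.1464 0.061 ]
[0.65274807 0.26414795 0.175     ] [0.67812946 0.03671139 0.175     ] len 0.2288 yaw 0.11113779357002682 mid [0.6654 0.1504 0.175 ]
```

Run:
```python
from h import *
o=robot.get_obs(); print(plan(o,[0.483,-0.235,0.30],np.radians(90)))
```

```text
(array([ 29.4, 370.2,  89.4]), np.float64(-83.6))
```

>>> move_arm(
  commands=[
    [-1, 29, 370, 89, -83.6],
    [-1, 29, 370, 89, -83.6],
    [-1, 29, 370, 89, -83.6],
    [-1, 29, 370, 89, -83.6],
    [-1, 29, 370, 89, -83.6],
    [-1, 29, 370, 89, -83.6],
    [-1, 29, 370, 89, -83.6],
    [-1, 29, 370, 89, -83.6],
  ],
)

```text
time: 4.07
position: [0.4932, -0.1531, 0.3069]
tool_rot: [0.619, 0.342, -0.619, 0.342]
ft_force: [1.0, -0.1, -0.6]
grip_width: 0.0873
```

Run:
```python
from h import *
o=robot.get_obs(); print(plan(o,[0.483,-0.235,0.30],np.radians(90)))
```

```text
(array([ 6.9, 34.9, 74.7]), np.float64(-32.18))
```

>>> move_arm(
  commands=[
    [-1, 7, 35, 75, -32],
    [-1, 7, 35, 75, -32],
    [-1, 7, 35, 75, -32],
    [-1, 7, 35, 75, -32],
    [-1, 7, 35, 75, -32],
    [-1, 7, 35, 75, -32],
    [-1, 7, 35, 75, -32],
  ],
)

```text
time: 4.65
position: [0.4827, -0.2336, 0.2998]
tool_rot: [0.503, 0.497, -0.503, 0.497]
ft_force: [-0.6, 0.1, 0.1]
grip_width: 0.0872
```

Run:
```python
from h import *
import pickle
o,c=shot('wrist','w3.png'); print(o['position'],np.degrees(yaw(o)),o['joint_velocities'].round(3)); pickle.dump((o,c),open('w3.pkl','wb'))
```

```text
[ 0.48265714 -0.23358413  0.29977708] 89.29985497547426 [ 0.008 -0.004  0.    -0.     0.001  0.011]
```

View pics/w3.png

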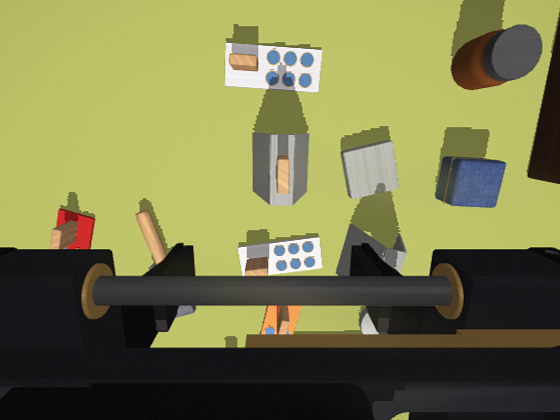

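Run:
```python
import cv2
im=cv2.imread('pics/w3.png')
cv2.imwrite('pics/w3a.png',cv2.resize(im[120:215,230:340],None,fx=6,fy=6,interpolation=cv2.INTER_CUBIC))
```

```text
(no output)
```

View pics/w3a.png

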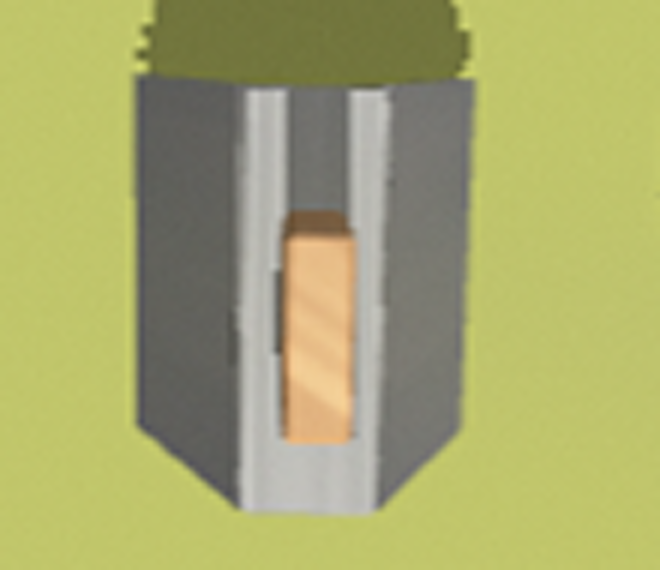

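Run:
```python
from h import *
import pickle
o,c=pickle.load(open('w3.pkl','rb'))
f=lambda a:np.array(a)/6+[230,120]
F=unproj(c,f([[287,235],[353,235],[283,440],[350,442]]),.125,o); Rg=unproj(c,f([[247,88],[390,88],[240,510],[378,512]]),.085,o); G=unproj(c,f([[137,75],[473,80],[137,425],[460,430]]),.0,o)
for A in (F,Rg,G):
    print(A.mean(0).round(4), 'len',np.linalg.norm((A[0]+A[1]-A[2]-A[3])/2).round(4),'wid',np.linalg.norm((A[0]+A[2]-A[1]-A[3])/2).round(4), 'dir',np.degrees(np.arctan2(*((A[0]+A[1]-A[2]-A[3])[[1,0]]))).round(2))
o=robot.get_obs(); print(plan(o,[F.mean(0)[0],F.mean(0)[1],.175],None))
```

```text
[ 0.4938 -0.2113  0.125 ] len 0.0344 wid 0.0111 dir 88.88
[ 0.4943 -0.2113  0.085 ] len 0.0789 wid 0.0262 dir 88.53
[ 0.4941 -0.2118  0.    ] len 0.08 wid 0.0757 dir 88.64
(array([124.9,  10.8, -22.3]), np.float64(-0.0))
```

>>> move_arm(
  commands=[
    [-1, 60, 11, -22, 0.7],
    [-1, 100, 11, -22, 0.7],
    [-1, 135, 11, -22, 0.7],
    [-1, 165, 11, -22, 0.7],
    [-1, 185, 11, -22, 0.7],
    [-1, 185, 11, -22, 0.7],
    [-1, 185, 11, -22, 0.7],
  ],
  newtons=25,
)

```text
time: 5.28
position: [0.4937, -0.2111, 0.1141]
tool_rot: [-0.506, -0.495, 0.506, -0.493]
ft_force: [0.3, 0.0, -0.1]
grip_width: 0.0872
```

>>> move_arm(
  commands=[
    [1, 0, 0, 0, 0],
    [1, 0, 0, 0, 0],
    [1, 0, 0, 0, 0],
    [1, 0, 0, 0, 0],
    [1, 0, 0, 0, 0],
    [1, 0, 0, 0, 0],
    [1, 0, 0, 0, 0],
    [1, 0, 0, 0, 0],
  ],
  newtons=25,
)

```text
time: 5.95
position: [0.494, -0.2117, 0.115]
tool_rot: [0.506, 0.494, -0.506, 0.494]
ft_force: [0.3, -0.3, 0.4]
grip_width: 0.0417
```

Run:
```python
from h import *
o=robot.get_obs(); print(o['time'],o['position'],np.degrees(yaw(o)),o['grip_width'],o['ft_force'])
```

```text
5.95 [ 0.49396593 -0.21172729  0.11495883] 88.6463780343687 0.04173959606598126 [ 0.27457392 -0.30317905  0.40909152]
```

Still closing.

>>> move_arm(
  commands=[
    [1, 0, 0, 0, 0],
    [1, 0, 0, 0, 0],
    [1, 0, 0, 0, 0],
    [1, 0, 0, 0, 0],
    [1, 0, 0, 0, 0],
    [1, 0, 0, 0, 0],
    [1, 0, 0, 0, 0],
    [1, 0, 0, 0, 0],
  ],
  newtons=25,
)

```text
time: 6.62
position: [0.4939, -0.2116, 0.1147]
tool_rot: [-0.506, -0.494, 0.506, -0.494]
ft_force: [0.7, 0.1, -1.0]
grip_width: 0.0117
```

>>> move_arm(
  commands=[
    [1, -30, 0, 0, 0],
    [1, -70, 0, 0, 0],
    [1, -110, 0, 0, 0],
    [1, -150, 0, 0, 0],
    [1, -190, 0, 0, 0],
    [1, -220, 0, 0, 0],
    [1, -220, 0, 0, 0],
    [1, -220, 0, 0, 0],
  ],
  newtons=25,
)

```text
time: 7.28
position: [0.4944, -0.2119, 0.3364]
tool_rot: [0.506, 0.493, -0.506, 0.496]
ft_force: [0.5, 1.4, -2.0]
grip_width: 0.012
```

Run:
```python
from h import *
o,c=shot('wrist','w4.png');print(o['time'],o['position'],np.degrees(yaw(o)),o['grip_width'],o['ft_force'])
```

```text
7.2833 [ 0.49435786 -0.21190451  0.33644183] 88.65504711768331 0.012046798127295597 [ 0.46469307  1.39419972 -1.99897743]
```

View pics/w4.png

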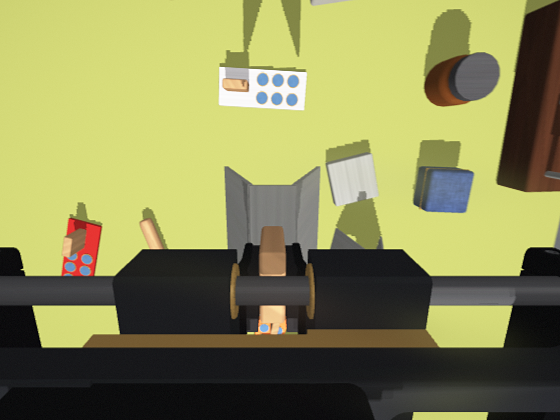

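Run:
```python
from h import *
o=robot.get_obs(); b=np.array([.6654,.1504]);y=.111
t=b+.045*np.array([-np.sin(y),np.cos(y)]); print(t,plan(o,[*t,.338],np.pi/2+y))
```

```text
[0.66041525 0.19512306] (array([  -3.6,  157.5, -410.1]), np.float64(-7.71))
```

>>> move_arm(
  commands=[
    [1, -3, 10, -30, -1],
    [1, -3, 25, -65, -2],
    [1, -3, 39, -104, -3],
    [1, -3, 54, -142, -4],
    [1, -3, 68, -180, -5],
    [1, -3, 83, -218, -6],
    [1, -3, 97, -255, -7],
    [1, -3, 112, -293, -7.7],
  ],
  newtons=25,
)

```text
time: 8.0
position: [0.6115, 0.0805, 0.3342]
tool_rot: [0.47, 0.529, -0.473, 0.525]
ft_force: [-0.1, -0.9, -1.3]
grip_width: 0.0119
```

Run:
```python
from h import *
o=robot.get_obs(); print(o['position'],plan(o,[.6604,.1951,.338],np.pi/2+.111))
```

```text
[0.61152413 0.0805064  0.33415153] (array([  -4.2,   61.3, -108.4]), np.float64(0.03))
```

>>> move_arm(
  commands=[
    [1, -4, 15, -27, 0],
    [1, -4, 31, -54, 0],
    [1, -4, 45, -80, 0],
    [1, -4, 57, -100, 0],
    [1, -4, 61, -108, 0],
    [1, -4, 61, -108, 0],
    [1, -4, 61, -108, 0],
    [1, -4, 61, -108, 0],
  ],
  newtons=25,
)

```text
time: 8.67
position: [0.6607, 0.1912, 0.3404]
tool_rot: [0.471, 0.527, -0.473, 0.526]
ft_force: [0.7, -0.3, -1.7]
grip_width: 0.0118
```

Run:
```python
from h import *
o,c=shot('wrist','w5.png');print(o['time'],o['position'],np.degrees(yaw(o)),o['grip_width'],o['ft_force'])
_,c=shot('side','s5.png');_,c=shot('top','t5.png')
im=cv2.imread('pics/s5.png'); cv2.imwrite('pics/s5a.png',cv2.resize(im[90:290,200:450],None,fx=3,fy=3,interpolation=cv2.INTER_CUBIC))
```

```text
8.6667 [0.66065001 0.19117581 0.34044859] 96.2852624999509 0.011816918489954772 [ 0.68272296 -0.31175434 -1.71188436]
```

View pics/w5.png

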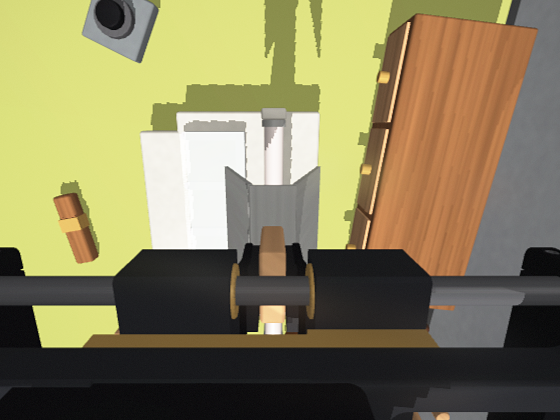

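View pics/s5a.png

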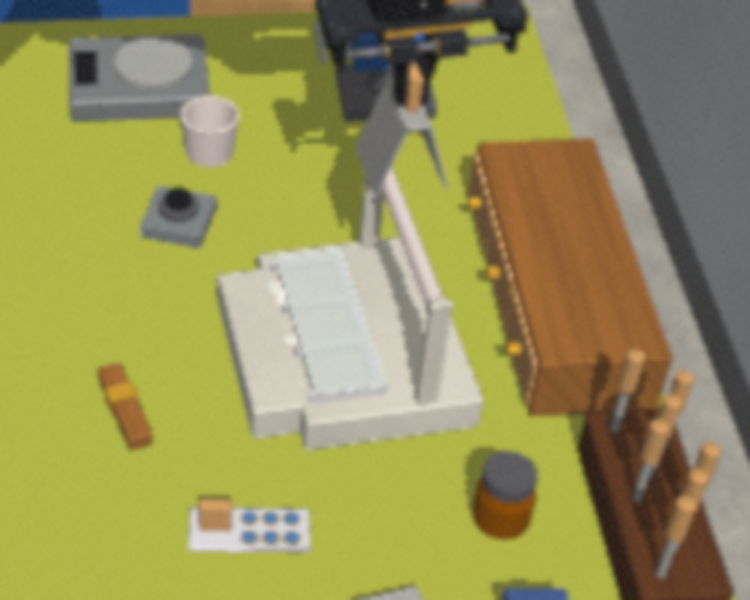

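>>> move_arm(
  commands=[
    [1, 20, 0, -4, 0],
    [1, 50, 0, -4, 0],
    [1, 75, 0, -4, 0],
    [1, 95, 0, -4, 0],
    [1, 108, 0, -4, 0],
    [1, 114, 0, -4, 0],
    [1, 116, 0, -4, 0],
    [1, 116, 0, -4, 0],
  ],
  newtons=25,
)

```text
time: 9.48
position: [0.6613, 0.1961, 0.2261]
tool_rot: [0.472, 0.527, -0.472, 0.527]
ft_force: [0.1, 0.7, -2.2]
grip_width: 0.0116
```

Run:
```python
from h import *
o,c=shot('wrist','w6.png');print(o['time'],o['position'],np.degrees(yaw(o)),o['grip_width'],o['ft_force'])
_,c=shot('side','s5.png')
im=cv2.imread('pics/s5.png'); cv2.imwrite('pics/s6a.png',cv2.resize(im[90:290,200:450],None,fx=3,fy=3,interpolation=cv2.INTER_CUBIC))
```

```text
9.4833 [0.66130743 0.19614645 0.22614187] 96.30699489363265 0.011592834656389696 [ 0.14136417  0.69685399 -2.21491598]
```

View pics/s6a.png

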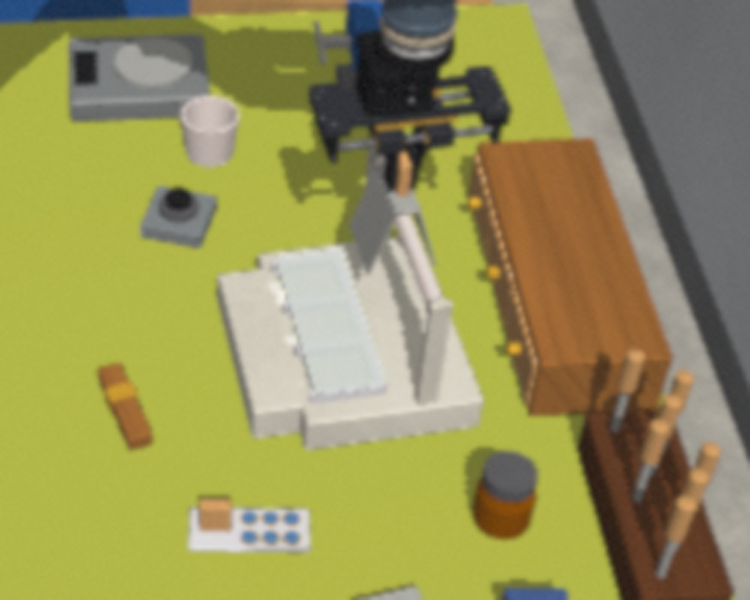

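>>> move_arm(
  commands=[
    [1, 3, 0, 0, 0],
    [1, 6, 0, 0, 0],
    [1, 8, 0, 0, 0],
    [1, 8, 0, 0, 0],
    [1, 8, 0, 0, 0],
  ],
  newtons=25,
)

```text
time: 10.0
position: [0.6611, 0.1967, 0.218]
tool_rot: [0.472, 0.527, -0.471, 0.527]
ft_force: [-0.5, 0.6, -0.1]
grip_width: 0.0121
```

>>> move_arm(
  commands=[
    [1, 1, 0, 0, 0],
    [0.5, 1, 0, 0, 0],
    [0.3, 1, 0, 0, 0],
    [0.3, 1, 0, 0, 0],
    [0.3, 1, 0, 0, 0],
    [0.3, 1, 0, 0, 0],
  ],
  newtons=25,
)

```text
time: 10.5
position: [0.6611, 0.1966, 0.2167]
tool_rot: [0.472, 0.527, -0.472, 0.527]
ft_force: [0.9, 0.4, -0.1]
grip_width: 0.0292
```

>>> move_arm(
  commands=[
    [0.3, 0, 0, 0, 0],
    [0.3, 0, 0, 0, 0],
    [0.3, -20, 0, 0, 0],
    [0.3, -50, 0, 0, 0],
    [0.3, -80, 0, 0, 0],
    [-1, -110, 0, 0, 0],
    [-1, -110, 0, 0, 0],
    [-1, -110, 0, 0, 0],
  ],
)

```text
time: 11.17
position: [0.6621, 0.1968, 0.3296]
tool_rot: [0.473, 0.526, -0.47, 0.528]
ft_force: [0.3, 0.5, -0.7]
grip_width: 0.0433
```

Run:
```python
from h import *
o,c=shot('wrist','w7.png');print(o['time'],o['position'],np.degrees(yaw(o)),o['grip_width'],o['ft_force'])
_,c=shot('side','s5.png')
im=cv2.imread('pics/s5.png'); cv2.imwrite('pics/s7a.png',cv2.resize(im[90:290,200:450],None,fx=3,fy=3,interpolation=cv2.INTER_CUBIC))
```

```text
11.1667 [0.6621364  0.19684929 0.32962623] 96.35324115436022 0.043270676021437415 [ 0.25132918  0.50324895 -0.74700928]
```

View pics/s7a.png

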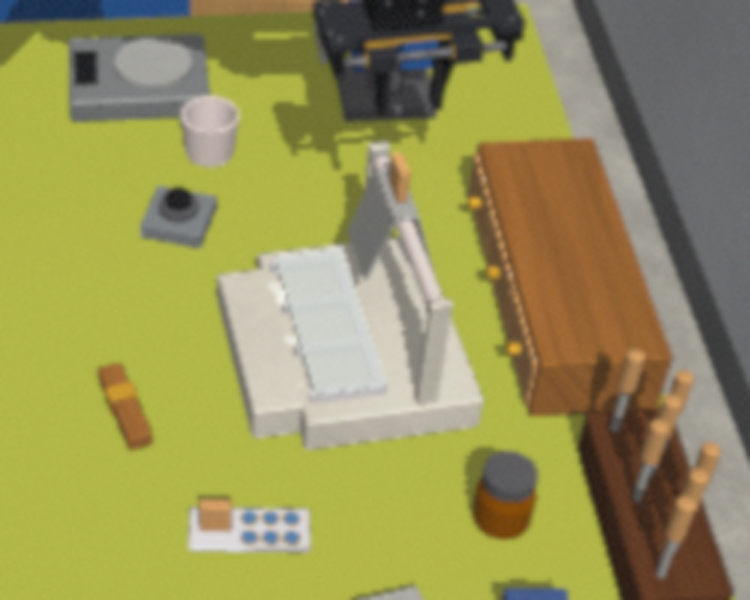

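View pics/w7.png

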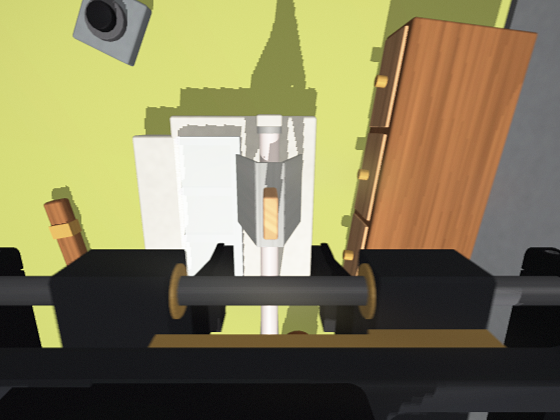

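Run:
```python
from h import *
o=robot.get_obs(); print(plan(o,[0.597,-0.37,0.32],np.radians(73)))
```

```text
(array([   6.1, -125.6,  556.1]), np.float64(23.35))
```

>>> move_arm(
  commands=[
    [-1, 0, -126, 556, 23],
    [-1, 0, -126, 556, 23],
    [-1, 0, -126, 556, 23],
    [-1, 0, -126, 556, 23],
    [-1, 0, -126, 556, 23],
    [-1, 0, -126, 556, 23],
    [-1, 0, -126, 556, 23],
    [-1, 0, -126, 556, 23],
  ],
)

```text
time: 11.93
position: [0.6222, -0.1361, 0.3245]
tool_rot: [-0.566, -0.424, 0.568, -0.421]
ft_force: [-0.3, 0.8, 0.8]
grip_width: 0.0867
```

Run:
```python
from h import *
o=robot.get_obs(); print(o['position'],plan(o,[0.597,-0.37,0.32],np.radians(73)))
```

```text
[ 0.62223105 -0.13610982  0.32447818] (array([  4.2,  42.9, 231.3]), np.float64(0.35))
```

>>> move_arm(
  commands=[
    [-1, 4, 43, 231, 0],
    [-1, 4, 43, 231, 0],
    [-1, 4, 43, 231, 0],
    [-1, 4, 43, 231, 0],
    [-1, 4, 43, 231, 0],
    [-1, 4, 43, 231, 0],
    [-1, 4, 43, 231, 0],
    [-1, 4, 43, 231, 0],
  ],
)

```text
time: 12.6
position: [0.5974, -0.3695, 0.3197]
tool_rot: [-0.568, -0.423, 0.568, -0.42]
ft_force: [-0.2, 0.5, -0.1]
grip_width: 0.087
```

Run:
```python
from h import *
import pickle
o,c=shot('wrist','w8.png'); print(o['position'],np.degrees(yaw(o)),o['joint_velocities'].round(3)); pickle.dump((o,c),open('w8.pkl','wb'))
for r in robot.regions_of(c,'shade1'): print(r['p'],r['bbox'])
```

```text
[ 0.59736472 -0.36948836  0.31974866] 73.16208276948288 [ 0.05  -0.026  0.022  0.015  0.007  0.004]
0.77 [253.9, 127.6, 318.8, 196.0]
```

View pics/w8.png

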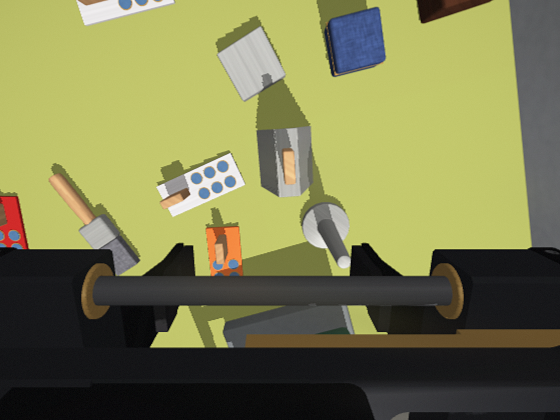

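Run:
```python
import cv2
im=cv2.imread('pics/w8.png')
cv2.imwrite('pics/w8a.png',cv2.resize(im[115:205,240:330],None,fx=6.5,fy=6.5,interpolation=cv2.INTER_CUBIC))
```

```text
(no output)
```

View pics/w8a.png

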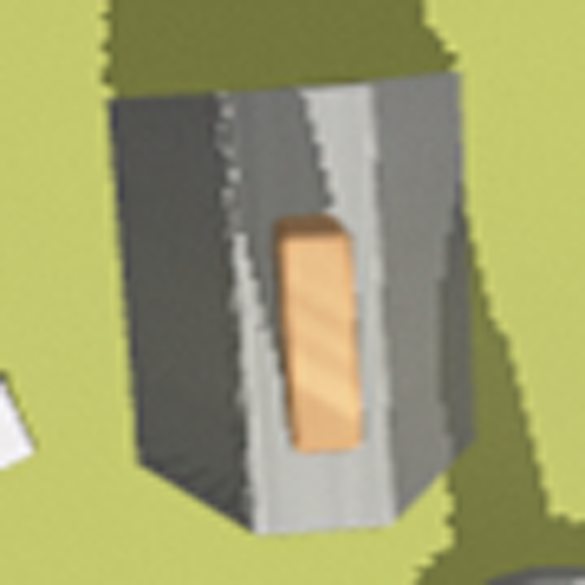

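Run:
```python
from h import *
import pickle
o,c=pickle.load(open('w8.pkl','rb'))
f=lambda a:np.array(a)/6.5+[240,115]
F=unproj(c,f([[280,235],[350,234],[293,451],[360,449]]),.125,o); Rg=unproj(c,f([[225,92],[373,85],[252,533],[393,522]]),.085,o); G=unproj(c,f([[108,100],[457,73],[140,465],[472,440]]),.0,o)
for A in (F,Rg,G):
    print(A.mean(0).round(4), 'len',np.linalg.norm((A[0]+A[1]-A[2]-A[3])/2).round(4),'wid',np.linalg.norm((A[0]+A[2]-A[1]-A[3])/2).round(4), 'dir',np.degrees(np.arctan2(*((A[0]+A[1]-A[2]-A[3])[[1,0]]))).round(2))
o=robot.get_obs(); print(plan(o,[Rg.mean(0)[0],Rg.mean(0)[1],.114],np.radians(77.5)))
```

```text
[ 0.6226 -0.3469  0.125 ] len 0.0349 wid 0.0111 dir 77.07
[ 0.6228 -0.3467  0.085 ] len 0.079 wid 0.0261 dir 77.01
[ 0.6225 -0.3474  0.    ] len 0.0802 wid 0.0753 dir 77.53
(array([207. ,  18.3, -26. ]), np.float64(-4.14))
```

>>> move_arm(
  commands=[
    [-1, 40, 18, -26, -4],
    [-1, 80, 18, -26, -4],
    [-1, 120, 18, -26, -4],
    [-1, 155, 18, -26, -4],
    [-1, 185, 18, -26, -4],
    [-1, 205, 18, -26, -4],
    [-1, 205, 18, -26, -4],
    [-1, 205, 18, -26, -4],
  ],
  newtons=25,
)

```text
time: 13.37
position: [0.6233, -0.346, 0.1166]
tool_rot: [-0.551, -0.444, 0.552, -0.441]
ft_force: [0.2, -0.7, 0.1]
grip_width: 0.0872
```

>>> move_arm(
  commands=[
    [1, 0, 0, 0, 0],
    [1, 0, 0, 0, 0],
    [1, 0, 0, 0, 0],
    [1, 0, 0, 0, 0],
    [1, 0, 0, 0, 0],
    [1, 0, 0, 0, 0],
    [1, 0, 0, 0, 0],
    [1, 0, 0, 0, 0],
  ],
  newtons=25,
)

```text
time: 14.03
position: [0.6234, -0.3485, 0.1179]
tool_rot: [0.552, 0.442, -0.552, 0.442]
ft_force: [-0.6, 0.9, -0.1]
grip_width: 0.0415
```

>>> move_arm(
  commands=[
    [1, 0, 0, 0, 0],
    [1, 0, 0, 0, 0],
    [1, 0, 0, 0, 0],
    [1, 0, 0, 0, 0],
    [1, 0, 0, 0, 0],
    [1, 0, 0, 0, 0],
    [1, 0, 0, 0, 0],
    [1, 0, 0, 0, 0],
  ],
  newtons=25,
)

```text
time: 14.7
position: [0.6234, -0.3483, 0.1175]
tool_rot: [-0.552, -0.442, 0.552, -0.442]
ft_force: [-0.4, 0.1, -1.1]
grip_width: 0.012
```

>>> move_arm(
  commands=[
    [1, -30, 0, 0, 0],
    [1, -70, 0, 0, 0],
    [1, -110, 0, 0, 0],
    [1, -150, 0, 0, 0],
    [1, -190, 0, 0, 0],
    [1, -222, 0, 0, 0],
    [1, -222, 0, 0, 0],
    [1, -222, 0, 0, 0],
  ],
  newtons=25,
)

```text
time: 15.37
position: [0.6243, -0.349, 0.3431]
tool_rot: [0.553, 0.44, -0.551, 0.444]
ft_force: [0.3, -0.2, -2.5]
grip_width: 0.0119
```

Run:
```python
from h import *
o=robot.get_obs(); b=np.array([.6654,.1504]);y=.111
t=b-.045*np.array([-np.sin(y),np.cos(y)]); print(o['position'],t,plan(o,[*t,.34],np.pi/2+y))
```

```text
[ 0.62434542 -0.3489956   0.34314779] [0.67038475 0.10567694] (array([   1.6,  -54.6, -453.7]), np.float64(-19.0))
```

>>> move_arm(
  commands=[
    [1, 0, -4, -30, -2],
    [1, 0, -8, -68, -5],
    [1, 0, -13, -106, -8],
    [1, 0, -18, -144, -11],
    [1, 0, -22, -182, -14],
    [1, 0, -27, -220, -17],
    [1, 0, -31, -258, -19],
    [1, 0, -36, -296, -19],
  ],
  newtons=25,
)

```text
time: 16.03
position: [0.6519, -0.0497, 0.3369]
tool_rot: [0.47, 0.529, -0.472, 0.525]
ft_force: [-0.1, -0.5, -1.5]
grip_width: 0.012
```

Run:
```python
from h import *
o=robot.get_obs(); print(o['position'],o['grip_width'],plan(o,[.6704,.1042,.34],np.pi/2+.111))
```

```text
[ 0.65187755 -0.04968637  0.33687396] 0.012013514757079352 (array([  -3. ,   35.6, -150.9]), np.float64(0.05))
```

>>> move_arm(
  commands=[
    [1, -3, 9, -38, 0],
    [1, -3, 18, -76, 0],
    [1, -3, 26, -110, 0],
    [1, -3, 32, -135, 0],
    [1, -3, 36, -150, 0],
    [1, -3, 36, -150, 0],
    [1, -3, 36, -150, 0],
    [1, -3, 36, -150, 0],
  ],
  newtons=25,
)

```text
time: 16.7
position: [0.672, 0.0998, 0.3416]
tool_rot: [0.471, 0.527, -0.473, 0.526]
ft_force: [-0.3, -0.0, -1.5]
grip_width: 0.0118
```

Run:
```python
from h import *
o,c=shot('wrist','w9.png');print(o['time'],o['position'],np.degrees(yaw(o)),o['grip_width'],o['ft_force'],plan(o,[.6704,.1042,.34],np.pi/2+.111))
_,c=shot('side','s9.png')
im=cv2.imread('pics/s9.png'); cv2.imwrite('pics/s9a.png',cv2.resize(im[90:290,200:450],None,fx=3,fy=3,interpolation=cv2.INTER_CUBIC))
```

```text
16.7 [0.67202438 0.09978111 0.34163093] 96.28474961228707 0.011760484519742627 [-0.31363694 -0.0091418  -1.48893008] (array([ 1.6, -1.1, -4.6]), np.float64(-0.08))
```

View pics/w9.png

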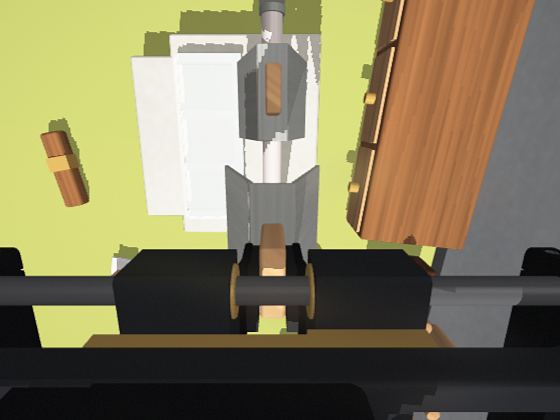

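View pics/s9a.png

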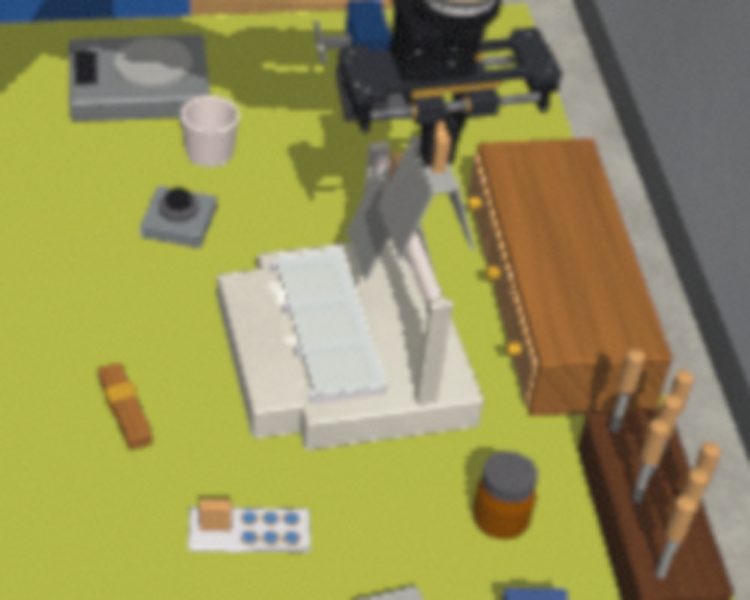

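>>> move_arm(
  commands=[
    [1, 20, -1, 0, 0],
    [1, 50, -1, 0, 0],
    [1, 75, -1, 0, 0],
    [1, 95, -1, 0, 0],
    [1, 106, -1, 0, 0],
    [1, 111, -1, 0, 0],
    [1, 113, -1, 0, 0],
    [1, 113, -1, 0, 0],
  ],
  newtons=25,
)

```text
time: 17.47
position: [0.672, 0.1006, 0.2305]
tool_rot: [0.472, 0.526, -0.471, 0.527]
ft_force: [0.3, -0.4, -0.8]
grip_width: 0.0115
```

>>> move_arm(
  commands=[
    [1, 3, 0, 0, 0],
    [1, 6, 0, 0, 0],
    [1, 8, 0, 0, 0],
    [1, 8, 0, 0, 0],
    [1, 8, 0, 0, 0],
  ],
  newtons=25,
)

```text
time: 17.88
position: [0.6714, 0.1013, 0.2219]
tool_rot: [0.472, 0.527, -0.471, 0.527]
ft_force: [-0.7, -0.0, -1.1]
grip_width: 0.0116
```

>>> move_arm(
  commands=[
    [1, 1, 0, 0, 0],
    [1, 2, 0, 0, 0],
    [1, 3, 0, 0, 0],
    [1, 3, 0, 0, 0],
  ],
  newtons=25,
)

```text
time: 18.22
position: [0.6716, 0.1013, 0.2203]
tool_rot: [0.472, 0.527, -0.471, 0.527]
ft_force: [-1.8, 0.6, 5.2]
grip_width: 0.0122
```

Run:
```python
from h import *
o=robot.get_obs(); print(o['position'],o['ft_force'],o['grip_width'])
_,c=shot('side','s9.png')
im=cv2.imread('pics/s9.png'); cv2.imwrite('pics/s10a.png',cv2.resize(im[120:240,300:400],None,fx=5,fy=5,interpolation=cv2.INTER_CUBIC))
```

```text
[0.67159387 0.10125066 0.22030354] [-1.81427372  0.58296634  5.2465459 ] 0.01220428829056519
```

View pics/s10a.png

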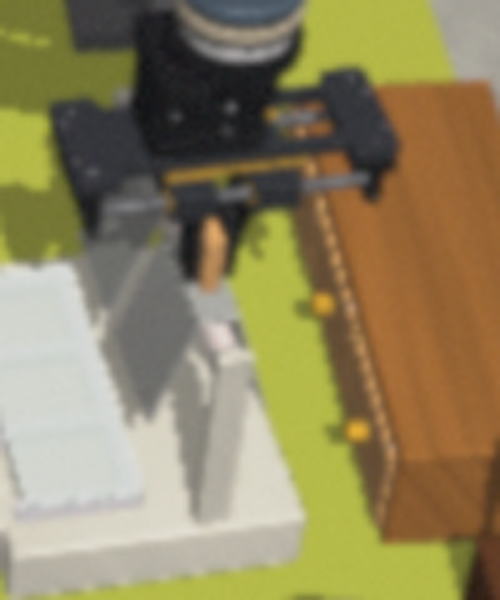

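Contact with 5 N upward at the expected height (0.2203 vs 0.2205): seated. Release.

>>> move_arm(
  commands=[
    [0.5, -1, 0, 0, 0],
    [0.3, -1, 0, 0, 0],
    [0.3, -1, 0, 0, 0],
    [0.3, -1, 0, 0, 0],
    [0.3, -1, 0, 0, 0],
    [0.3, -1, 0, 0, 0],
    [0.3, -1, 0, 0, 0],
  ],
)

```text
time: 18.85
position: [0.6714, 0.1012, 0.2196]
tool_rot: [0.471, 0.527, -0.472, 0.527]
ft_force: [-0.5, 0.3, 0.0]
grip_width: 0.0305
```

>>> move_arm(
  commands=[
    [0.3, -15, 0, 0, 0],
    [0.3, -40, 0, 0, 0],
    [0.3, -70, 0, 0, 0],
    [-1, -110, 0, 0, 0],
    [-1, -120, 0, 0, 0],
    [-1, -120, 0, 0, 0],
    [-1, -120, 0, 0, 0],
  ],
)

```text
time: 19.43
position: [0.6713, 0.1012, 0.34]
tool_rot: [0.472, 0.527, -0.471, 0.527]
ft_force: [-0.3, -0.5, -0.8]
grip_width: 0.0497
```

Run:
```python
from h import *
o,c=shot('wrist','w11.png');print(o['time'],o['position'],np.degrees(yaw(o)),o['grip_width'],o['ft_force'])
_,c=shot('side','s11.png')
im=cv2.imread('pics/s11.png'); cv2.imwrite('pics/s11a.png',cv2.resize(im[90:290,200:450],None,fx=3,fy=3,interpolation=cv2.INTER_CUBIC))
```

```text
19.4333 [0.67126823 0.10122465 0.3399541 ] 96.35380314917106 0.04967048884317173 [-0.26516064 -0.48574915 -0.75343075]
```

View pics/s11a.png

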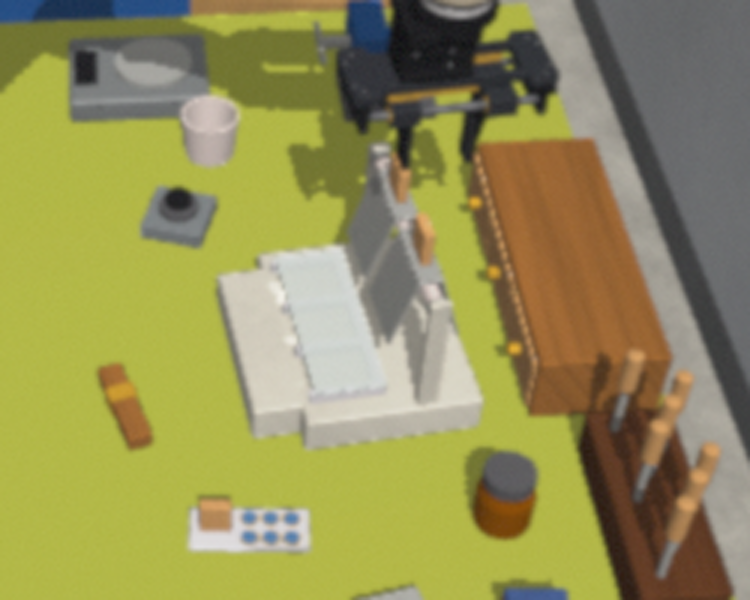

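View pics/w11.png

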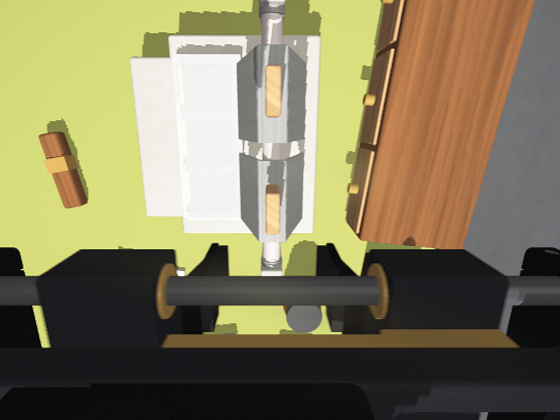

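Run:
```python
from h import *
o=robot.get_obs(); print(plan(o,[0.42,-0.09,0.34],np.radians(-4)))
```

```text
(array([  -1.6, -269.8,  162.3]), np.float64(100.35))
```

>>> move_arm(
  commands=[
    [-1, 0, -270, 162, 100],
    [-1, 0, -270, 162, 100],
    [-1, 0, -270, 162, 100],
    [-1, 0, -270, 162, 100],
    [-1, 0, -270, 162, 100],
    [-1, 0, -270, 162, 100],
    [-1, 0, -270, 162, 100],
    [-1, 0, -270, 162, 100],
  ],
)

```text
time: 20.2
position: [0.4164, -0.0902, 0.3376]
tool_rot: [-0.665, -0.235, 0.669, -0.233]
ft_force: [1.2, 0.3, 0.8]
grip_width: 0.0869
```

Run:
```python
from h import *
o=robot.get_obs(); print(o['position'],plan(o,[0.42,-0.09,0.22],np.radians(-4)))
```

```text
[ 0.416362   -0.09015957  0.3375615 ] (array([117.5,   2.8,  -3.4]), np.float64(42.63))
```

>>> move_arm(
  commands=[
    [-1, 117, 3, -3, 42.6],
    [-1, 117, 3, -3, 42.6],
    [-1, 117, 3, -3, 42.6],
    [-1, 117, 3, -3, 42.6],
    [-1, 117, 3, -3, 42.6],
    [-1, 117, 3, -3, 42.6],
    [-1, 117, 3, -3, 42.6],
    [-1, 117, 3, -3, 42.6],
  ],
)

```text
time: 20.87
position: [0.4241, -0.0896, 0.2215]
tool_rot: [-0.706, 0.02, 0.708, 0.021]
ft_force: [-0.3, 0.3, 0.3]
grip_width: 0.0869
```

Run:
```python
from h import *
import pickle
o,c=shot('wrist','w12.png'); print(o['position'],np.degrees(yaw(o)),o['joint_velocities'].round(3)); pickle.dump((o,c),open('w12.pkl','wb'))
```

```text
[ 0.42413952 -0.08962823  0.22152798] -3.3724934340017163 [ 0.    -0.014 -0.01  -0.001  0.003 -0.004]
```

View pics/w12.png

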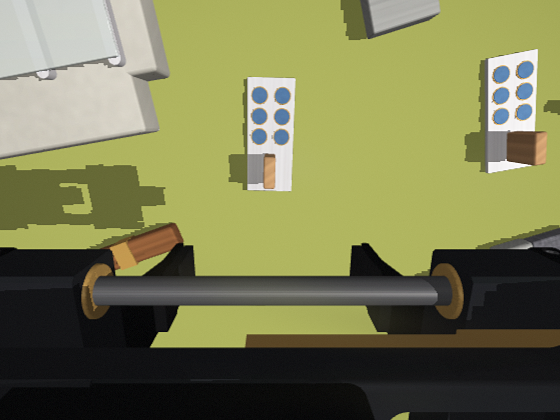

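Run:
```python
import cv2
im=cv2.imread('pics/w12.png')
cv2.imwrite('pics/w12a.png',cv2.resize(im[70:200,225:315],None,fx=5,fy=4.5,interpolation=cv2.INTER_CUBIC))
```

```text
(no output)
```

View pics/w12a.png

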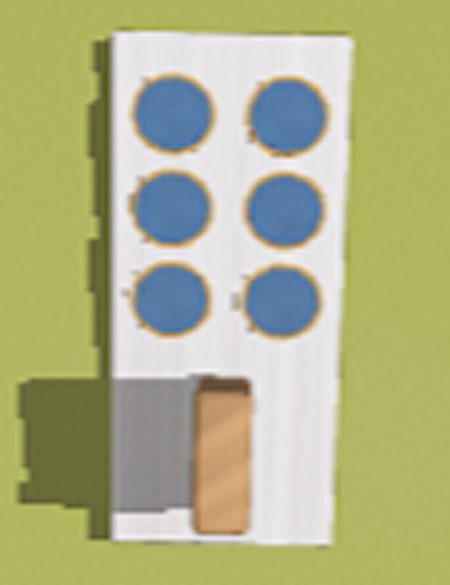

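```bash
cat >> h.py <<'E'
def rect(c,o,px,z):
    """px: tipL tipR rearL rearR"""
    A=unproj(c,px,z,o); d=(A[0]+A[1]-A[2]-A[3])/2
    return A.mean(0),np.linalg.norm(d),np.linalg.norm((A[0]+A[2]-A[1]-A[3])/2),np.degrees(np.arctan2(d[1],d[0]))
E
python3 - <<'E'
from h import *
import pickle
o,c=pickle.load(open('w12.pkl','rb'))
f=lambda a:np.array(a)/[5,4.5]+[225,70]
A=rect(c,o,f([[112,33],[352,37],[112,541],[330,545]]),.006);print(A)
B=rect(c,o,f([[197,391],[251,391],[195,533],[248,533]]),.046);print(B)
h=np.radians(A[3]); fin=A[0][:2]-.034*np.array([np.cos(h),np.sin(h)]); print('fin',fin)
o=robot.get_obs(); print(plan(o,[*fin,.046],h))
E
```

```text
(array([ 0.4841037 , -0.09222008,  0.006     ]), np.float64(0.11946900341628805), np.float64(0.0498051844653433), np.float64(-4.593548370373917))
(array([ 0.45085666, -0.08979923,  0.046     ]), np.float64(0.03154468383075649), np.float64(0.010659797646399046), np.float64(-4.386009729004127))
fin [ 0.45021291 -0.08949714]
(array([175.8,  -1.6, -26.1]), np.float64(1.21))
```

>>> move_arm(
  commands=[
    [-1, 40, -1.5, -26, 1.2],
    [-1, 80, -1.5, -26, 1.2],
    [-1, 115, -1.5, -26, 1.2],
    [-1, 145, -1.5, -26, 1.2],
    [-1, 168, -1.5, -26, 1.2],
    [-1, 180, -1.5, -26, 1.2],
    [-1, 184, -1.5, -26, 1.2],
    [-1, 184, -1.5, -26, 1.2],
  ],
  newtons=25,
)

```text
time: 21.58
position: [0.4506, -0.0899, 0.0378]
tool_rot: [-0.706, 0.028, 0.707, 0.029]
ft_force: [-0.0, 0.2, -0.6]
grip_width: 0.0869
```

Run:
```python
from h import *
o=robot.get_obs(); print(o['position'],plan(o,[.4505,-.0897,.037],np.radians(-4.5)))
```

```text
[ 0.45062155 -0.08993828  0.03779165] (array([ 0.8, -0.2,  0.1]), np.float64(-0.17))
```

>>> move_arm(
  commands=[
    [1, 0, 0, 0, 0],
    [1, 0, 0, 0, 0],
    [1, 0, 0, 0, 0],
    [1, 0, 0, 0, 0],
    [1, 0, 0, 0, 0],
    [1, 0, 0, 0, 0],
    [1, 0, 0, 0, 0],
    [1, 0, 0, 0, 0],
  ],
  newtons=30,
)

```text
time: 22.25
position: [0.4513, -0.0902, 0.0389]
tool_rot: [0.707, -0.029, -0.706, -0.029]
ft_force: [0.1, -0.5, -0.2]
grip_width: 0.0419
```

>>> move_arm(
  commands=[
    [1, 0, 0, 0, 0],
    [1, 0, 0, 0, 0],
    [1, 0, 0, 0, 0],
    [1, 0, 0, 0, 0],
    [1, 0, 0, 0, 0],
    [1, 0, 0, 0, 0],
    [1, 0, 0, 0, 0],
    [1, 0, 0, 0, 0],
  ],
  newtons=30,
)

```text
time: 22.92
position: [0.4511, -0.0902, 0.0387]
tool_rot: [-0.706, 0.029, 0.707, 0.029]
ft_force: [0.4, 0.6, -0.7]
grip_width: 0.0116
```

>>> move_arm(
  commands=[
    [1, -20, 0, 0, 0],
    [1, -50, 0, 0, 0],
    [1, -80, 0, 0, 0],
    [1, -110, 0, 0, 0],
    [1, -120, 0, 0, 0],
    [1, -120, 0, 0, 0],
  ],
  newtons=30,
)

```text
time: 23.42
position: [0.4528, -0.0909, 0.1614]
tool_rot: [0.709, -0.03, -0.704, -0.028]
ft_force: [0.4, 0.0, -1.3]
grip_width: 0.0116
```

Run:
```python
from h import *
import pickle
o,c=shot('wrist','w13.png'); print(o['position'],np.degrees(yaw(o)),o['grip_width'],o['ft_force']); pickle.dump((o,c),open('w13.pkl','wb'))
```

```text
[ 0.45278201 -0.09089425  0.16138234] -4.73524478114728 0.01156666758321399 [ 0.44274584  0.01892688 -1.2603601 ]
```

View pics/w13.png

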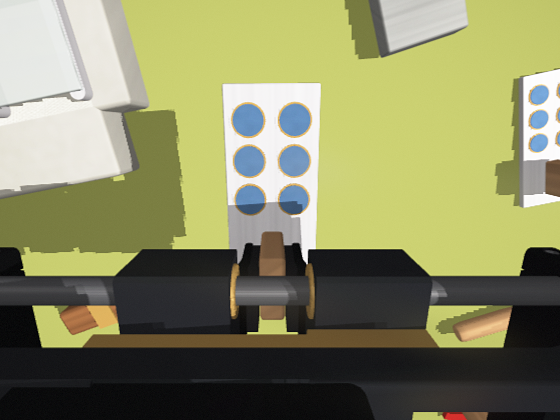

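```bash
cat >> h.py <<'E'
UY=.111; M=np.array([.5516,.1375])
def U(x,y):
    c,s=np.cos(UY),np.sin(UY); return M+np.array([c*x-s*y,s*x+c*y])
E
python3 - <<'E'
from h import *
import pickle
o,c=pickle.load(open('w13.pkl','rb'))
A=axes(o)
for x in (.0327,):
    P=[o['position']+A@np.array(p) for p in ([x,-.025,-.094],[x,.025,-.094])]
    print(proj(c,P,o))
o=robot.get_obs(); t=U(-.034-.08-.01,-.066); print(t,plan(o,[*t,.14],UY))
E
```

```text
[[219.69256639  82.38652927]
 [319.01073387  82.40504165]]
[0.43567408 0.05817042] (array([  19.6, -146.8,   28.4]), np.float64(-11.1))
```

>>> move_arm(
  commands=[
    [1, 0, -30, 5, -4],
    [1, 5, -65, 12, -8],
    [1, 10, -100, 19, -11.1],
    [1, 15, -130, 25, -11.1],
    [1, 20, -147, 28, -11.1],
    [1, 20, -147, 28, -11.1],
    [1, 20, -147, 28, -11.1],
    [1, 20, -147, 28, -11.1],
  ],
  newtons=30,
)

```text
time: 24.13
position: [0.4354, 0.0582, 0.138]
tool_rot: [-0.706, -0.039, 0.706, -0.039]
ft_force: [0.5, -0.0, -1.2]
grip_width: 0.0116
```

Run:
```python
from h import *
import pickle
o,c=shot('wrist','w14.png'); print(o['position'],np.degrees(yaw(o)),o['grip_width'],o['ft_force']); pickle.dump((o,c),open('w14.pkl','wb'))
cv2.imwrite('pics/w14a.png',cv2.resize(cv2.imread('pics/w14.png')[0:260,100:440],None,fx=2.3,fy=2.3,interpolation=cv2.INTER_CUBIC))
```

```text
[0.43535425 0.05819613 0.13800916] 6.360148390908884 0.011591492160055485 [ 0.47212813 -0.01564128 -1.23484201]
```

View pics/w14a.png

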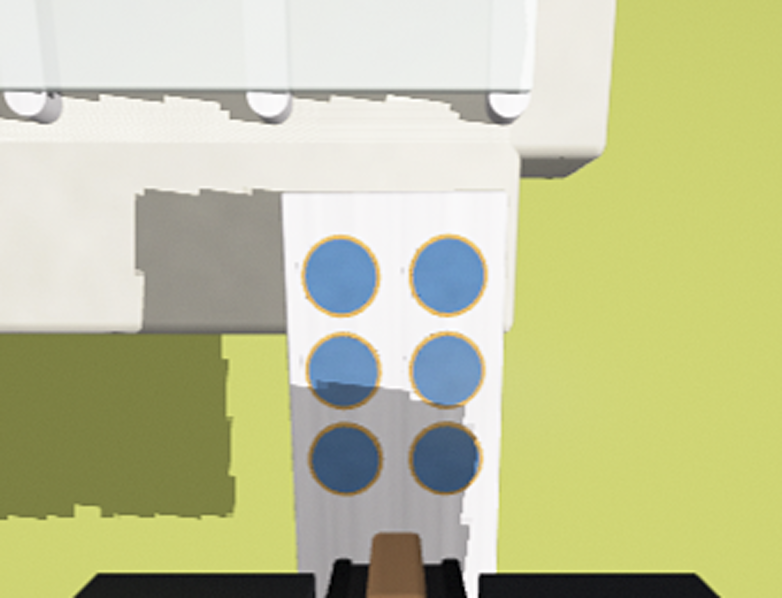

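Run:
```python
from h import *
import pickle
o,c=pickle.load(open('w14.pkl','rb'))
f=lambda a:np.array(a,float)/2.3+[100,0]
c_,s_=np.cos(UY),np.sin(UY)
def toU(P): d=P[:,:2]-M; return np.c_[d@[c_,s_],d@[-s_,c_]].round(4)
for z in (.056,.061): print(z,toU(unproj(c,f([[26,104],[268,104],[508,104]]),z,o)))
print('roof front edge right corner/edge',toU(unproj(c,f([[528,91],[250,91],[0,91]]),.061,o)))
print('ledge',toU(unproj(c,f([[0,331],[140,331],[518,152],[511,327]]),.045,o)))
print('tip',toU(unproj(c,f([[283,192],[505,191],[299,590],[494,590]]),o['position'][2]-.0327,o)))
```

```text
0.056 [[-0.003   0.034 ]
 [-0.003  -0.0323]
 [-0.003  -0.098 ]]
0.061 [[-0.0041  0.0317]
 [-0.0041 -0.0331]
 [-0.004  -0.0973]]
roof front edge right corner/edge [[-0.0009 -0.1025]
 [-0.0009 -0.0284]
 [-0.0009  0.0382]]
ledge [[-0.0645  0.056 ]
 [-0.0645  0.0124]
 [-0.0132 -0.103 ]
 [-0.0632 -0.1031]]
tip [[-0.0312 -0.0426]
 [-0.0309 -0.0912]
 [-0.1253 -0.0428]
 [-0.1253 -0.0923]]
```

>>> move_arm(
  commands=[
    [1, 20, -1.7, 0, 0],
    [1, 38, -1.7, 0, 0],
    [1, 47, -1.7, 0, 0],
    [1, 52, -1.7, 0, 0],
    [1, 52, -1.7, 0, 0],
    [1, 52, -1.7, 0, 0],
  ],
  newtons=30,
)

```text
time: 24.68
position: [0.4357, 0.0595, 0.0868]
tool_rot: [0.706, 0.039, -0.706, 0.039]
ft_force: [-0.4, -0.1, -0.7]
grip_width: 0.0116
```

Run:
```python
from h import *
import pickle
o,c=shot('wrist','w15.png'); print(o['position'],np.degrees(yaw(o)),o['grip_width'],o['ft_force']); pickle.dump((o,c),open('w15.pkl','wb'))
cv2.imwrite('pics/w15a.png',cv2.resize(cv2.imread('pics/w15.png')[0:260,100:440],None,fx=2.3,fy=2.3,interpolation=cv2.INTER_CUBIC))
```

```text
[0.43565736 0.05954643 0.08682866] 6.275512390887285 0.011626508529050061 [-0.37024378 -0.10649599 -0.71345512]
```

View pics/w15a.png

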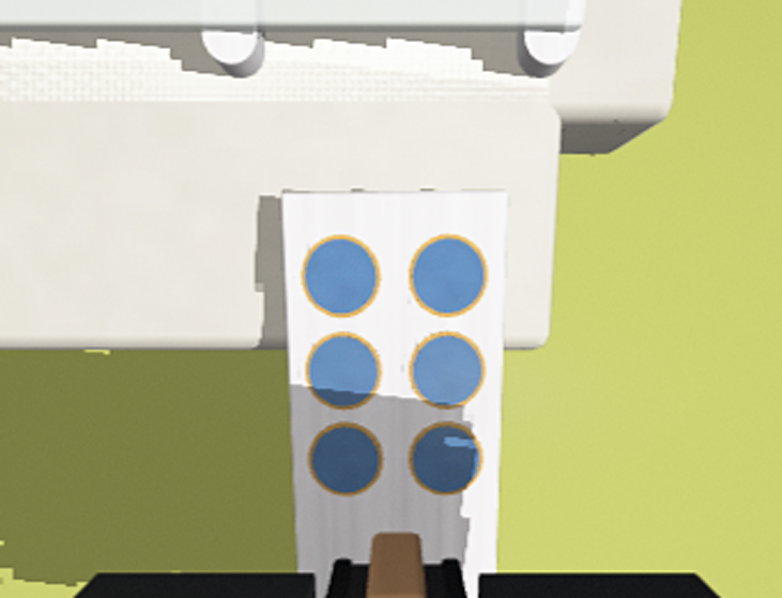

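>>> move_arm(
  commands=[
    [1, 0, -0.8, -10, 0],
    [1, 0, -0.8, -20, 0],
    [1, 0, -0.8, -30, 0],
    [1, 0, -0.8, -40, 0],
    [1, 0, -0.8, -50, 0],
    [1, 0, -0.8, -50, 0],
  ],
  newtons=30,
)

```text
time: 25.23
position: [0.4889, 0.0666, 0.0872]
tool_rot: [0.708, 0.039, -0.704, 0.04]
ft_force: [-0.1, -0.1, -1.7]
grip_width: 0.0118
```

Run:
```python
from h import *
import pickle
o,c=shot('wrist','w16.png'); print(o['position'],np.degrees(yaw(o)),o['grip_width'],o['ft_force'],o['moment']); pickle.dump((o,c),open('w16.pkl','wb'))
cv2.imwrite('pics/w16a.png',cv2.resize(cv2.imread('pics/w16.png')[0:260,100:440],None,fx=2.3,fy=2.3,interpolation=cv2.INTER_CUBIC))
```

```text
[0.48889446 0.06660737 0.08720593] 6.380867198587039 0.011849133443676383 [-0.13966728 -0.08936245 -1.70716059] [-0.07314657  0.15235934  0.00239011]
```

View pics/w16a.png

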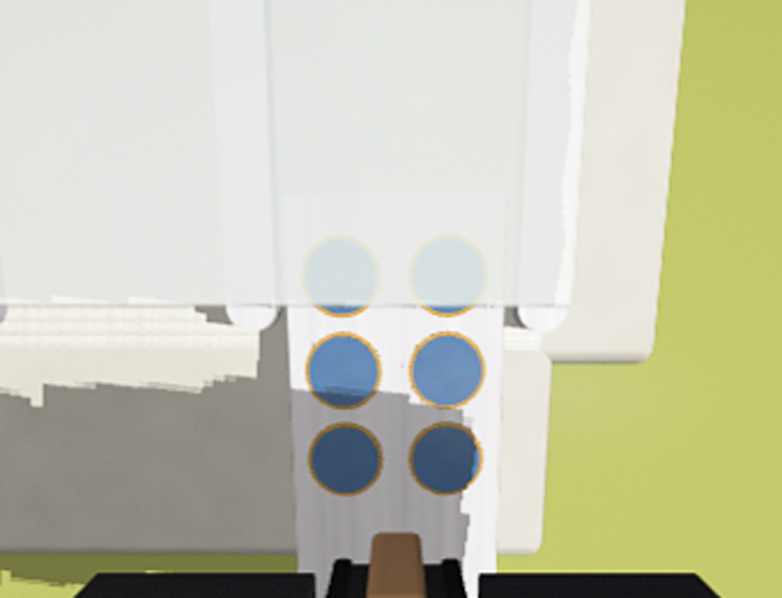

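>>> move_arm(
  commands=[
    [1, 0, 0, -10, 0],
    [1, 0, 0, -20, 0],
    [1, 0, 0, -28, 0],
    [1, 0, 0, -34, 0],
    [1, 0, 0, -37, 0],
    [1, 0, 0, -37, 0],
  ],
  newtons=30,
)

```text
time: 25.78
position: [0.5224, 0.0707, 0.0867]
tool_rot: [0.706, 0.039, -0.706, 0.039]
ft_force: [-0.2, 0.2, -0.2]
grip_width: 0.0119
```

>>> move_arm(
  commands=[
    [1, 1, 0, -2, 0],
    [1, 1.5, 0, -3, 0],
    [1, 2, 0, -4, 0],
    [1, 2, 0, -4, 0],
  ],
  newtons=30,
)

```text
time: 26.12
position: [0.5255, 0.0711, 0.0847]
tool_rot: [-0.706, -0.039, 0.706, -0.039]
ft_force: [0.9, 0.5, -1.7]
grip_width: 0.0118
```

Run:
```python
from h import *
o=robot.get_obs(); d=o['position'][:2]-M; print(o['position'],o['ft_force'],d@[np.cos(UY),np.sin(UY)]+.094,d@[-np.sin(UY),np.cos(UY)])
```

```text
[0.52550127 0.07113878 0.08466006] [ 0.8607683   0.47800291 -1.72790448] 0.06071091216887302 -0.063061808783343
```

>>> move_arm(
  commands=[
    [1, 0.5, 0, -1, 0],
    [1, 0.5, 0, -2, 0],
    [1, 0.5, 0, -3, 0],
    [1, 0.5, 0, -3, 0],
  ],
  newtons=30,
)

```text
time: 26.45
position: [0.529, 0.0715, 0.0844]
tool_rot: [0.706, 0.039, -0.706, 0.039]
ft_force: [-0.2, -1.0, -0.8]
grip_width: 0.0115
```

>>> move_arm(
  commands=[
    [1, 0, 0, -1, 0],
    [1, 0, 0, -1.5, 0],
    [1, 0, 0, -2, 0],
    [1, 0, 0, -2, 0],
  ],
  newtons=30,
)

```text
time: 26.78
position: [0.5295, 0.0718, 0.0841]
tool_rot: [-0.705, -0.039, 0.707, -0.039]
ft_force: [-2.2, -0.7, 0.0]
grip_width: 0.0117
```

Run:
```python
from h import *
o=robot.get_obs(); d=o['position'][:2]-M; print(o['position'],o['ft_force'],d@[np.cos(UY),np.sin(UY)]+.094,d@[-np.sin(UY),np.cos(UY)])
```

```text
[0.52952254 0.07176796 0.08409867] [-2.17122168 -0.65049417  0.02744635] 0.06477713066102578 -0.0628819448006822
```

>>> move_arm(
  commands=[
    [1, 0, 0, -1, 0],
    [1, 0, 0, -2, 0],
    [1, 0, 0, -2, 0],
  ],
  newtons=30,
)

```text
time: 27.03
position: [0.5297, 0.0721, 0.084]
tool_rot: [-0.704, -0.039, 0.708, -0.039]
ft_force: [-7.2, -1.4, 2.2]
grip_width: 0.0123
```

Run:
```python
from h import *
o=robot.get_obs(); print(o['position'],o['ft_force'],o['grip_width'])
_,c=shot('wrist','w17.png')
cv2.imwrite('pics/w17a.png',cv2.resize(cv2.imread('pics/w17.png')[0:260,100:440],None,fx=2.3,fy=2.3,interpolation=cv2.INTER_CUBIC))
```

```text
[0.52972445 0.07208368 0.08395889] [-7.2371931  -1.38212593  2.2307712 ] 0.01227343624954127
```

View pics/w17a.png

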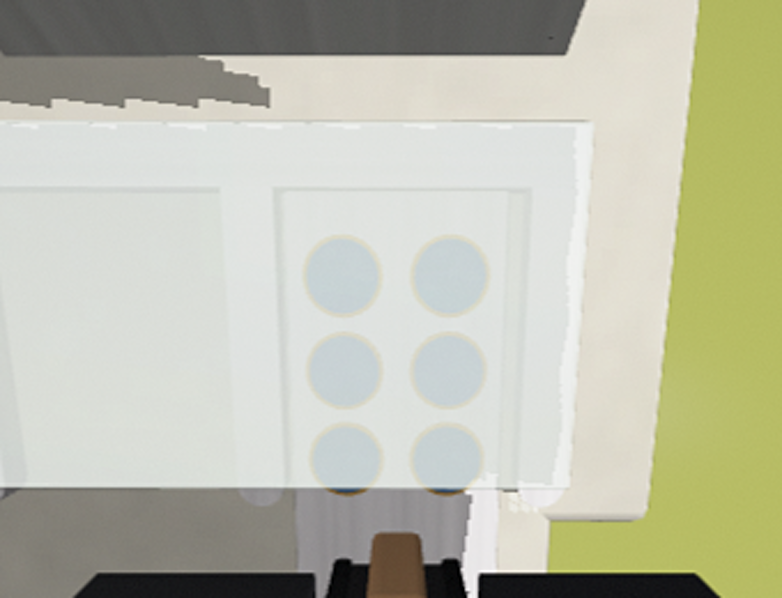

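>>> move_arm(
  commands=[
    [1, 0, 0, 2.5, 0],
    [0.5, 0, 0, 2.5, 0],
    [0.5, 0, 0, 2.5, 0],
    [0.5, 0, 0, 2.5, 0],
    [0.5, 0, 0, 2.5, 0],
    [0.5, 0, 0, 2.5, 0],
    [0.5, 0, 0, 2.5, 0],
    [0.5, 0, 0, 2.5, 0],
  ],
)

```text
time: 27.75
position: [0.5303, 0.0716, 0.0843]
tool_rot: [0.706, 0.039, -0.706, 0.039]
ft_force: [-0.1, -1.0, -0.2]
grip_width: 0.0219
```

>>> move_arm(
  commands=[
    [0.5, -10, 0, 0, 0],
    [0.5, -30, 0, 0, 0],
    [0.5, -60, 0, 0, 0],
    [0.5, -90, 0, 10, 0],
    [-1, -120, 0, 30, 0],
    [-1, -120, 0, 60, 0],
    [-1, -120, 0, 60, 0],
  ],
)

```text
time: 28.33
position: [0.4647, 0.0654, 0.206]
tool_rot: [-0.704, -0.04, 0.708, -0.039]
ft_force: [-0.9, -0.1, 0.2]
grip_width: 0.0346
```

Run:
```python
from h import *
import pickle
o,c=shot('wrist','w18.png'); print(o['time'],o['position'],np.degrees(yaw(o)),o['grip_width'],o['ft_force']);pickle.dump((o,c),open('w18.pkl','wb'))
print(plan(o,[.43,-.33,.22],np.radians(7)))
cv2.imwrite('pics/w18a.png',cv2.resize(cv2.imread('pics/w18.png')[0:260,100:440],None,fx=2.3,fy=2.3,interpolation=cv2.INTER_CUBIC))
_,c=shot('top','t18.png')
```

```text
28.3333 [0.46467263 0.06541908 0.20596099] 6.386366303700744 0.03455873871195996 [-0.90687333 -0.14712094  0.15532265]
(array([-13.9, 389.1,  78.5]), np.float64(-0.61))
```

View pics/w18a.png

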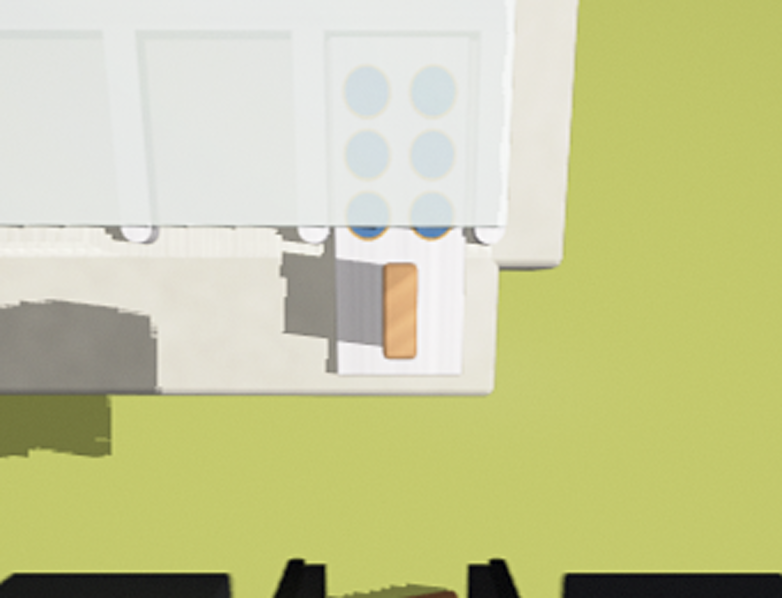

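View pics/t18.png

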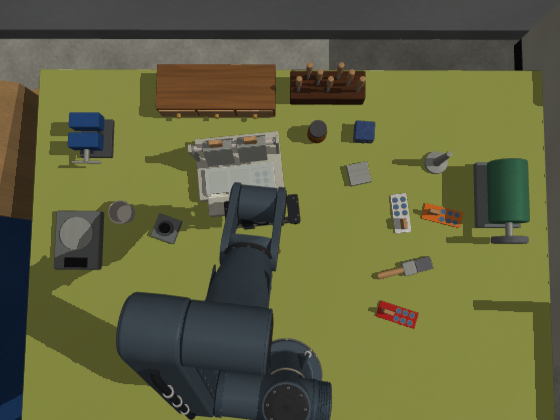

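>>> move_arm(
  commands=[
    [-1, -14, 389, 78, -0.6],
    [-1, -14, 389, 78, -0.6],
    [-1, -14, 389, 78, -0.6],
    [-1, -14, 389, 78, -0.6],
    [-1, -14, 389, 78, -0.6],
    [-1, -14, 389, 78, -0.6],
    [-1, -14, 389, 78, -0.6],
    [-1, -14, 389, 78, -0.6],
  ],
)

```text
time: 29.1
position: [0.4419, -0.2697, 0.216]
tool_rot: [0.706, 0.043, -0.706, 0.043]
ft_force: [0.6, -0.2, 0.4]
grip_width: 0.0857
```

>>> move_arm(
  commands=[
    [-1, 0, 80, 8, 0],
    [-1, 0, 80, 8, 0],
    [-1, 0, 80, 8, 0],
    [-1, 0, 80, 8, 0],
    [-1, 0, 80, 8, 0],
  ],
)

```text
time: 29.52
position: [0.4432, -0.3471, 0.2153]
tool_rot: [-0.706, -0.043, 0.706, -0.042]
ft_force: [-0.4, -0.1, -0.1]
grip_width: 0.0868
```

Run:
```python
from h import *
import pickle
o,c=shot('wrist','w19.png'); print(o['time'],o['position'],np.degrees(yaw(o)),o['grip_width'],o['joint_velocities'].round(3));pickle.dump((o,c),open('w19.pkl','wb'))
```

```text
29.5167 [ 0.44318868 -0.34711749  0.21527246] 6.908927570857846 0.08680997176895515 [ 0.028 -0.018  0.031 -0.001 -0.001 -0.001]
```

View pics/w19.png

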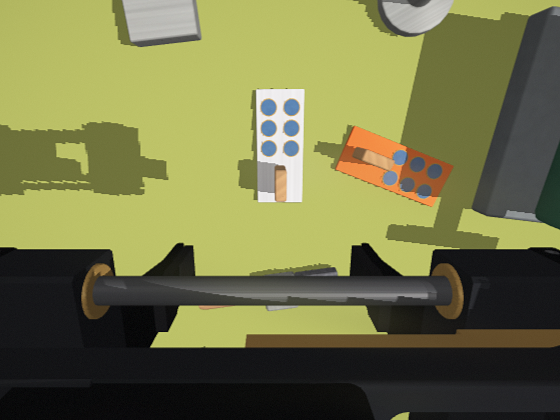

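Run:
```python
import cv2
im=cv2.imread('pics/w19.png')
cv2.imwrite('pics/w19a.png',cv2.resize(im[80:210,235:325],None,fx=5,fy=4.5,interpolation=cv2.INTER_CUBIC))
```

```text
(no output)
```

View pics/w19a.png

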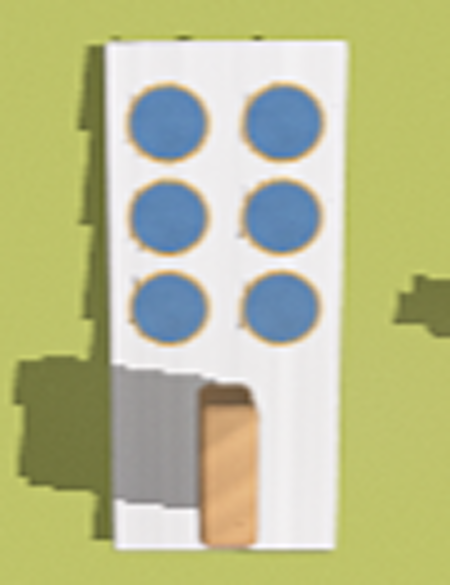

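Run:
```python
from h import *
import pickle
o,c=pickle.load(open('w19.pkl','rb'))
f=lambda a:np.array(a)/[5,4.5]+[235,80]
A=rect(c,o,f([[105,42],[347,42],[114,549],[333,549]]),.006);print(A)
B=rect(c,o,f([[203,403],[257,403],[202,547],[256,547]]),.046);print(B)
h=np.radians(A[3]); fin=A[0][:2]-.034*np.array([np.cos(h),np.sin(h)]); print('fin',fin)
o=robot.get_obs(); print(plan(o,[*fin,.038],h))
```

```text
(array([ 0.49249235, -0.35063498,  0.006     ]), np.float64(0.11938107905445927), np.float64(0.049717796916913526), np.float64(7.050571014087256))
(array([ 0.45929142, -0.35497723,  0.046     ]), np.float64(0.032039492588663794), np.float64(0.010663876553417948), np.float64(7.003221200372888))
fin [ 0.45874945 -0.35480832]
(array([177.4,  10.7, -14.5]), np.float64(-0.07))
```

>>> move_arm(
  commands=[
    [-1, 40, 10.5, -14.5, 0],
    [-1, 80, 10.5, -14.5, 0],
    [-1, 115, 10.5, -14.5, 0],
    [-1, 145, 10.5, -14.5, 0],
    [-1, 165, 10.5, -14.5, 0],
    [-1, 176, 10.5, -14.5, 0],
    [-1, 178, 10.5, -14.5, 0],
    [-1, 178, 10.5, -14.5, 0],
  ],
  newtons=30,
)

```text
time: 30.23
position: [0.4593, -0.355, 0.038]
tool_rot: [-0.706, -0.044, 0.706, -0.043]
ft_force: [-0.0, -0.7, -0.5]
grip_width: 0.0871
```

Run:
```python
from h import *
o=robot.get_obs(); print(o['position'],plan(o,[.459,-.355,.038],np.radians(7.05)))
```

```text
[ 0.45926007 -0.35497931  0.03799892] (array([-0. , -0. ,  0.3]), np.float64(-0.02))
```

>>> move_arm(
  commands=[
    [1, 0, 0, 0, 0],
    [1, 0, 0, 0, 0],
    [1, 0, 0, 0, 0],
    [1, 0, 0, 0, 0],
    [1, 0, 0, 0, 0],
    [1, 0, 0, 0, 0],
    [1, 0, 0, 0, 0],
    [1, 0, 0, 0, 0],
  ],
  newtons=30,
)

```text
time: 30.9
position: [0.4589, -0.3559, 0.0381]
tool_rot: [0.706, 0.043, -0.706, 0.043]
ft_force: [0.1, -0.0, 0.9]
grip_width: 0.0413
```

>>> move_arm(
  commands=[
    [1, 0, 0, 0, 0],
    [1, 0, 0, 0, 0],
    [1, 0, 0, 0, 0],
    [1, 0, 0, 0, 0],
    [1, 0, 0, 0, 0],
    [1, 0, 0, 0, 0],
    [1, 0, 0, 0, 0],
    [1, 0, 0, 0, 0],
  ],
  newtons=30,
)

```text
time: 31.57
position: [0.4588, -0.3558, 0.0379]
tool_rot: [-0.706, -0.043, 0.706, -0.043]
ft_force: [0.1, 0.2, 0.0]
grip_width: 0.0117
```

>>> move_arm(
  commands=[
    [1, -20, 0, 0, 0],
    [1, -50, 0, 0, 0],
    [1, -80, 0, 0, 0],
    [1, -110, 0, 0, 0],
    [1, -140, 0, 0, 0],
    [1, -140, 0, 0, 0],
    [1, -140, 0, 0, 0],
  ],
  newtons=30,
)

```text
time: 32.15
position: [0.4597, -0.3568, 0.1799]
tool_rot: [0.707, 0.042, -0.705, 0.044]
ft_force: [-0.5, -1.3, -2.2]
grip_width: 0.0119
```

Run:
```python
from h import *
import pickle
o,c=shot('wrist','w20.png'); print(o['position'],np.degrees(yaw(o)),o['grip_width'],o['ft_force'])
t=U(-.034-.08-.01,.066); print(t,plan(o,[*t,.18],UY))
```

```text
[ 0.45970008 -0.35677674  0.17988989] 6.959738557883701 0.011926687998415812 [-0.54302281 -1.27739179 -2.19741335]
[0.42105215 0.18935807] (array([  -2.2, -546.8,  -27.8]), np.float64(0.6))
```

View pics/w20.png

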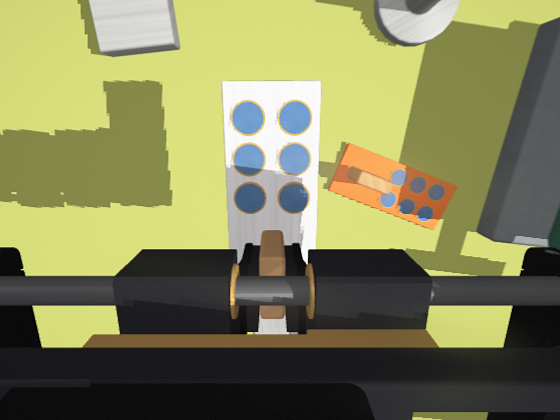

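>>> move_arm(
  commands=[
    [1, -2, -25, -1, 0],
    [1, -2, -60, -3, 0],
    [1, -2, -95, -5, 0],
    [1, -2, -130, -7, 0],
    [1, -2, -165, -9, 0],
    [1, -2, -200, -11, 0],
    [1, -2, -235, -12, 0],
    [1, -2, -270, -14, 0],
  ],
  newtons=30,
)

```text
time: 32.87
position: [0.4382, -0.0841, 0.1783]
tool_rot: [-0.704, -0.043, 0.707, -0.042]
ft_force: [-0.0, 0.1, -0.7]
grip_width: 0.0117
```

Run:
```python
from h import *
o=robot.get_obs(); print(o['position'],o['grip_width'],plan(o,[.421,.1894,.18],UY))
```

```text
[ 0.43819593 -0.08406195  0.17825656] 0.011730464853621602 (array([  -1.1, -273.5,  -15.8]), np.float64(0.56))
```

>>> move_arm(
  commands=[
    [1, -1, -30, -2, 0.5],
    [1, -1, -65, -4, 0.5],
    [1, -1, -100, -6, 0.5],
    [1, -1, -135, -8, 0.5],
    [1, -1, -170, -10, 0.5],
    [1, -1, -205, -12, 0.5],
    [1, -1, -240, -14, 0.5],
    [1, -1, -268, -16, 0.5],
  ],
  newtons=30,
)

```text
time: 33.53
position: [0.4214, 0.1838, 0.1792]
tool_rot: [-0.704, -0.04, 0.708, -0.04]
ft_force: [0.7, -0.1, -0.6]
grip_width: 0.0115
```

>>> move_arm(
  commands=[
    [1, 20, -2, 0, 0],
    [1, 40, -2, 0, 0],
    [1, 40, -2, 0, 0],
    [1, 40, -2, 0, 0],
    [1, 40, -2, 0, 0],
  ],
  newtons=30,
)

```text
time: 33.95
position: [0.423, 0.1834, 0.1406]
tool_rot: [-0.705, -0.04, 0.707, -0.04]
ft_force: [-0.3, -0.4, -0.7]
grip_width: 0.0117
```

Run:
```python
from h import *
import pickle
o,c=shot('wrist','w21.png'); print(o['position'],np.degrees(yaw(o)),o['grip_width'],o['ft_force'],plan(o,[.421,.1894,.14],UY)); pickle.dump((o,c),open('w21.pkl','wb'))
cv2.imwrite('pics/w21a.png',cv2.resize(cv2.imread('pics/w21.png')[0:260,100:440],None,fx=2.3,fy=2.3,interpolation=cv2.INTER_CUBIC))
```

```text
[0.42299708 0.18340312 0.14061696] 6.422458364231048 0.011666818285174352 [-0.27593977 -0.36033348 -0.73600427] (array([ 0.6, -6.2,  1.3]), np.float64(0.06))
```

View pics/w21a.png

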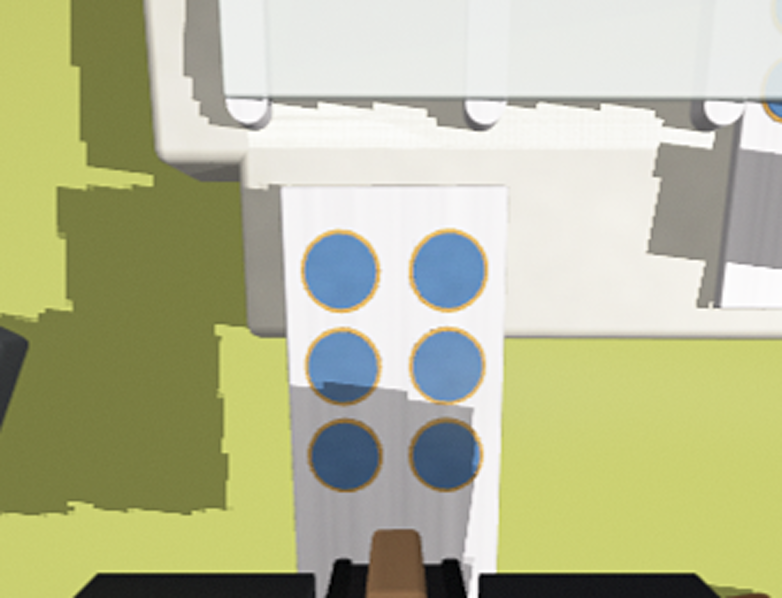

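Run:
```python
from h import *
import pickle
o,c=pickle.load(open('w21.pkl','rb'))
f=lambda a:np.array(a,float)/2.3+[100,0]
c_,s_=np.cos(UY),np.sin(UY)
def toU(P): d=P[:,:2]-M; return np.c_[d@[c_,s_],d@[-s_,c_]].round(4)
for z in (.056,.061): print(z,toU(unproj(c,f([[247,110],[481,110],[716,110]]),z,o)))
print('tip',toU(unproj(c,f([[281,186],[507,185],[299,590],[494,590]]),o['position'][2]-.032,o)))
```

```text
0.056 [[-0.0024  0.0999]
 [-0.0023  0.035 ]
 [-0.0022 -0.0303]]
0.061 [[-0.0035  0.099 ]
 [-0.0034  0.0355]
 [-0.0033 -0.0283]]
tip [[-0.0285  0.0836]
 [-0.0282  0.0344]
 [-0.1235  0.0829]
 [-0.1234  0.0336]]
```

>>> move_arm(
  commands=[
    [1, 10, -4, 0, 0],
    [1, 25, -8.3, 0, 0],
    [1, 40, -8.3, 0, 0],
    [1, 50, -8.3, 0, 0],
    [1, 54, -8.3, 0, 0],
    [1, 54, -8.3, 0, 0],
    [1, 54, -8.3, 0, 0],
  ],
  newtons=30,
)

```text
time: 34.58
position: [0.423, 0.1918, 0.0876]
tool_rot: [0.706, 0.04, -0.706, 0.04]
ft_force: [0.8, -0.1, -1.0]
grip_width: 0.012
```

Run:
```python
from h import *
import pickle
o,c=shot('wrist','w22.png'); print(o['position'],np.degrees(yaw(o)),o['grip_width'],o['ft_force']); pickle.dump((o,c),open('w22.pkl','wb'))
cv2.imwrite('pics/w22a.png',cv2.resize(cv2.imread('pics/w22.png')[0:260,100:440],None,fx=2.3,fy=2.3,interpolation=cv2.INTER_CUBIC))
```

```text
[0.42301449 0.19180258 0.08762119] 6.416144337760147 0.012009039967627162 [ 0.83188844 -0.12489213 -1.01878   ]
```

View pics/w22a.png

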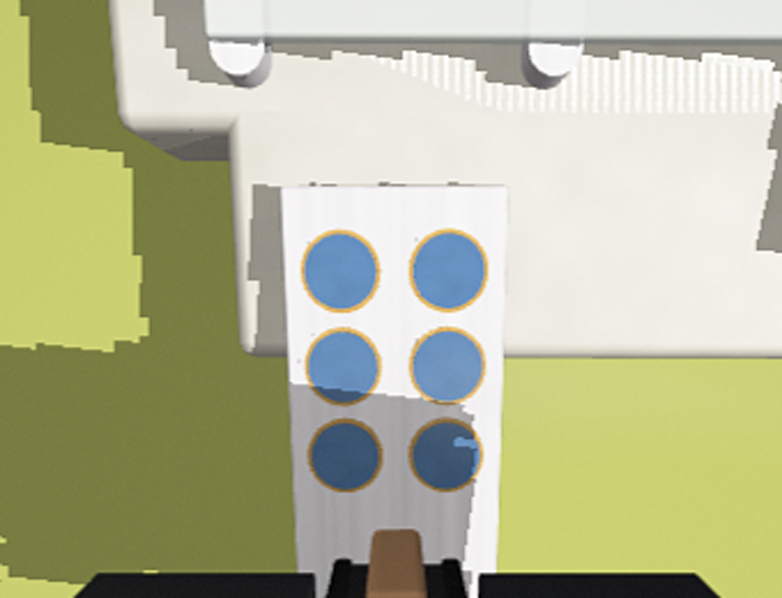

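>>> move_arm(
  commands=[
    [1, 2, 0, -10, 0],
    [1, 2, 0.3, -20, 0],
    [1, 2, 0.3, -30, 0],
    [1, 2, 0.3, -40, 0],
    [1, 2, 0.3, -50, 0],
    [1, 2, 0.3, -50, 0],
  ],
  newtons=30,
)

```text
time: 35.13
position: [0.4762, 0.1977, 0.0854]
tool_rot: [0.708, 0.04, -0.704, 0.039]
ft_force: [1.0, 0.5, -0.4]
grip_width: 0.0119
```

Run:
```python
from h import *
import pickle
o,c=shot('wrist','w23.png'); print(o['position'],np.degrees(yaw(o)),o['grip_width'],o['ft_force'])
d=o['position'][:2]-M; print(d@[np.cos(UY),np.sin(UY)]+.094)
cv2.imwrite('pics/w23a.png',cv2.resize(cv2.imread('pics/w23.png')[0:260,100:440],None,fx=2.3,fy=2.3,interpolation=cv2.INTER_CUBIC))
```

```text
[0.47617281 0.19772527 0.08538812] 6.425913299759936 0.011932420696194145 [ 0.96849744  0.45141765 -0.37440118]
0.025708288478541966
```

View pics/w23a.png

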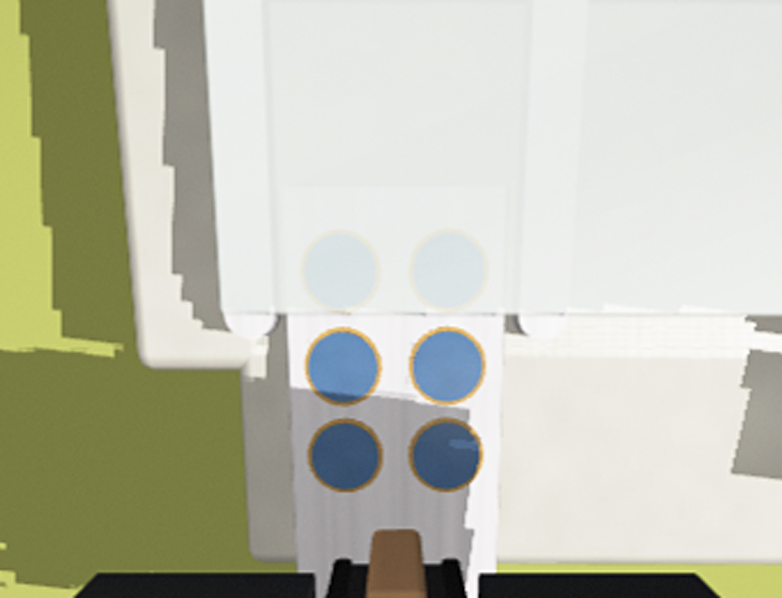

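Centred. Continue to the stop.

>>> move_arm(
  commands=[
    [1, 0, 0, -10, 0],
    [1, 0, 0, -20, 0],
    [1, 0, 0, -27, 0],
    [1, 0.5, 0, -32, 0],
    [1, 1, 0, -34, 0],
    [1, 1, 0, -34, 0],
  ],
  newtons=30,
)

```text
time: 35.68
position: [0.5065, 0.2012, 0.0839]
tool_rot: [0.706, 0.04, -0.706, 0.04]
ft_force: [-0.5, -0.2, -1.4]
grip_width: 0.0114
```

>>> move_arm(
  commands=[
    [1, 0.5, 0, -2, 0],
    [1, 0.5, 0, -4, 0],
    [1, 0.5, 0, -6, 0],
    [1, 0.5, 0, -6, 0],
  ],
  newtons=30,
)

```text
time: 36.02
position: [0.5123, 0.2019, 0.0836]
tool_rot: [0.706, 0.04, -0.706, 0.04]
ft_force: [0.7, 0.4, -2.0]
grip_width: 0.012
```

Run:
```python
from h import *
o=robot.get_obs(); d=o['position'][:2]-M; print(o['position'],o['ft_force'],d@[np.cos(UY),np.sin(UY)]+.094,d@[-np.sin(UY),np.cos(UY)])
```

```text
[0.5123286  0.2018897  0.08361446] [ 0.67082835  0.41397621 -1.98737334] 0.06210287273823043 0.06834361603275738
```

>>> move_arm(
  commands=[
    [1, 0, 0, -1, 0],
    [1, 0, 0, -2, 0],
    [1, 0, 0, -3, 0],
    [1, 0, 0, -4, 0],
    [1, 0, 0, -5, 0],
    [1, 0, 0, -5, 0],
  ],
  newtons=30,
)

```text
time: 36.52
position: [0.5143, 0.2022, 0.0832]
tool_rot: [-0.704, -0.04, 0.708, -0.04]
ft_force: [-5.5, -0.5, 1.4]
grip_width: 0.0115
```

>>> move_arm(
  commands=[
    [1, 0, 0, 2, 0],
    [0.5, 0, 0, 2, 0],
    [0.5, 0, 0, 2, 0],
    [0.5, 0, 0, 2, 0],
    [0.5, 0, 0, 2, 0],
    [0.5, 0, 0, 2, 0],
    [0.5, 0, 0, 2, 0],
    [0.5, 0, 0, 2, 0],
  ],
)

```text
time: 37.18
position: [0.5151, 0.2021, 0.0836]
tool_rot: [0.706, 0.04, -0.706, 0.04]
ft_force: [-0.8, -0.4, 0.5]
grip_width: 0.0215
```

>>> move_arm(
  commands=[
    [0.5, -10, 0, 0, 0],
    [0.5, -30, 0, 0, 0],
    [0.5, -60, 0, 0, 0],
    [0.5, -95, 10, 10, 0],
    [-1, -130, 30, 20, 0],
    [-1, -160, 60, 30, 0],
    [-1, -160, 65, 30, 0],
    [-1, -160, 65, 30, 0],
  ],
)

```text
time: 37.85
position: [0.4934, 0.1329, 0.2461]
tool_rot: [0.708, 0.039, -0.704, 0.039]
ft_force: [-0.2, 0.4, -0.5]
grip_width: 0.0409
```

Run:
```python
from h import *
import pickle
o,c=shot('wrist','w24.png'); print(o['time'],o['position'],np.degrees(yaw(o)),o['grip_width'],o['ft_force']);pickle.dump((o,c),open('w24.pkl','wb'))
cv2.imwrite('pics/w24a.png',cv2.resize(cv2.imread('pics/w24.png')[0:250,120:430],None,fx=2.4,fy=2.4,interpolation=cv2.INTER_CUBIC))
```

```text
37.85 [0.49341096 0.13288171 0.24612693] 6.305260667323627 0.04088069784212393 [-0.17701885  0.44493681 -0.52702049]
```

View pics/w24a.png

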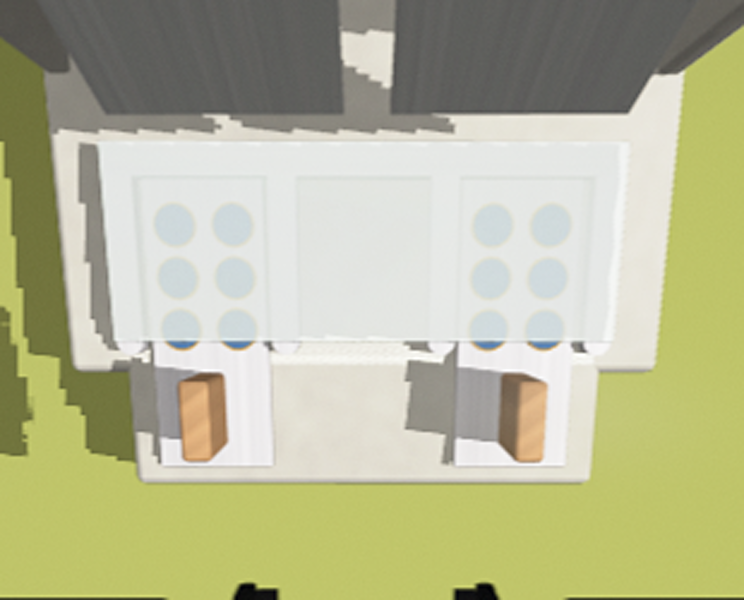

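Run:
```python
from h import *
import pickle
o,c=pickle.load(open('w24.pkl','rb'))
f=lambda a:np.array(a,float)/2.4+[120,0]
c_,s_=np.cos(UY),np.sin(UY)
def toU(P): d=P[:,:2]-M; return np.c_[d@[c_,s_],d@[-s_,c_]].round(4)
print('rear',toU(unproj(c,f([[162,466],[273,465],[453,465],[564,467]]),.051,o)))
print('ledge',toU(unproj(c,f([[145,482],[588,482],[365,482]]),.045,o)))
print('walls',toU(unproj(c,f([[132,346],[288,346],[441,346],[596,346]]),.056,o)))
o=robot.get_obs()
s=robot.camera('side'); tp=robot.camera('top')
for cc in (s,tp):
  for r in robot.regions_of(cc,'start'): 
    v,u=np.nonzero(r['pixels']); print('start',r['p'],r['bbox'],unproj(cc,(u.mean(),v.mean()),.04))
```

```text
rear [[-0.0561  0.0916]
 [-0.0557  0.0417]
 [-0.0557 -0.0391]
 [-0.0567 -0.0891]]
ledge [[-0.0648  0.1016]
 [-0.065  -0.1022]
 [-0.0649  0.0004]]
walls [[-0.003   0.0993]
 [-0.0031  0.0331]
 [-0.0031 -0.0319]
 [-0.0032 -0.0977]]
start 0.64 [255.4, 158.0, 263.1, 162.3] [[0.44160391 0.36650988 0.04      ]]
start 0.52 [259.9, 127.9, 270.0, 148.9] [[0.46563993 0.47203    0.04      ]]
start 0.39 [159.0, 221.2, 171.3, 231.8] [[0.43656268 0.37307885 0.04      ]]
```

Run:
```python
from h import *
o=robot.get_obs(); print(plan(o,[.41,.37,.22],UY))
```

```text
(array([  22.4, -242.8,   54.4]), np.float64(0.14))
```

>>> move_arm(
  commands=[
    [1, 0, -40, 20, 0],
    [1, 0, -80, 40, 0],
    [1, 10, -120, 54, 0],
    [1, 22, -160, 54, 0],
    [1, 22, -200, 54, 0],
    [1, 22, -238, 54, 0],
    [1, 22, -238, 54, 0],
    [1, 22, -238, 54, 0],
  ],
)

```text
time: 38.77
position: [0.4105, 0.3672, 0.2199]
tool_rot: [-0.705, -0.041, 0.707, -0.042]
ft_force: [-0.4, -0.5, -0.6]
grip_width: 0.0229
```

Run:
```python
from h import *
import pickle
o,c=shot('wrist','w25.png'); print(o['time'],o['position'],np.degrees(yaw(o)),o['grip_width'],o['ft_force']);pickle.dump((o,c),open('w25.pkl','wb'))
for r in robot.regions_of(c,'start'): print(r['p'],r['bbox'])
```

```text
38.7667 [0.41046158 0.36722333 0.21991807] 6.780008786600737 0.022904743518086187 [-0.37513551 -0.47729481 -0.60249327]
0.91 [253.3, 156.6, 287.9, 189.1]
```

View pics/w25.png

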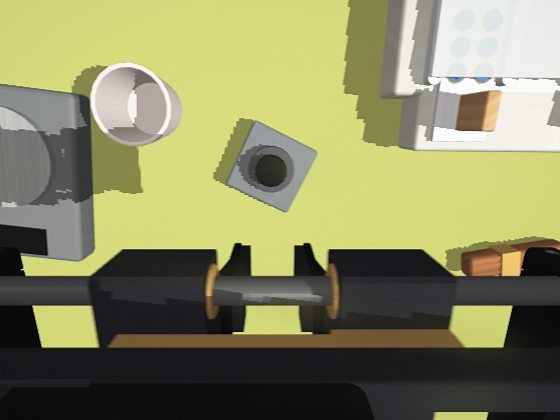

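Run:
```python
from h import *
import pickle
o,c=pickle.load(open('w25.pkl','rb'))
P=unproj(c,(271,171),.046,o)[0]; print(P); o=robot.get_obs(); print(plan(o,[P[0],P[1],.088]),o['grip_width'])
```

```text
[0.43906851 0.3702126  0.046     ]
(array([132.2,  -2.8, -28.9]), np.float64(-0.0)) 0.015279352411554044
```

>>> move_arm(
  commands=[
    [1, 30, -2.5, -15, 0],
    [1, 65, -2.5, -29, 0],
    [1, 100, -2.5, -29, 0],
    [1, 120, -2.5, -29, 0],
    [1, 130, -2.5, -29, 0],
    [1, 130, -2.5, -29, 0],
    [1, 130, -2.5, -29, 0],
    [1, 130, -2.5, -29, 0],
  ],
  newtons=30,
)

```text
time: 39.53
position: [0.4417, 0.3704, 0.093]
tool_rot: [0.707, 0.04, -0.705, 0.039]
ft_force: [0.4, 0.8, 0.6]
grip_width: 0.0005
```

Run:
```python
from h import *
o=robot.get_obs(); print(o['position'],o['grip_width'],o['ft_force'])
o,c=shot('wrist','w26.png')
_,c=shot('side','s26.png')
_,c=shot('top','t26.png')
im=cv2.imread('pics/s26.png'); cv2.imwrite('pics/s26a.png',cv2.resize(im[90:330,200:450],None,fx=2.5,fy=2.5,interpolation=cv2.INTER_CUBIC))
```

```text
[0.44165638 0.37038484 0.09301887] 0.0004591216322764871 [0.41288905 0.75525458 0.59061579]
```

View pics/s26a.png

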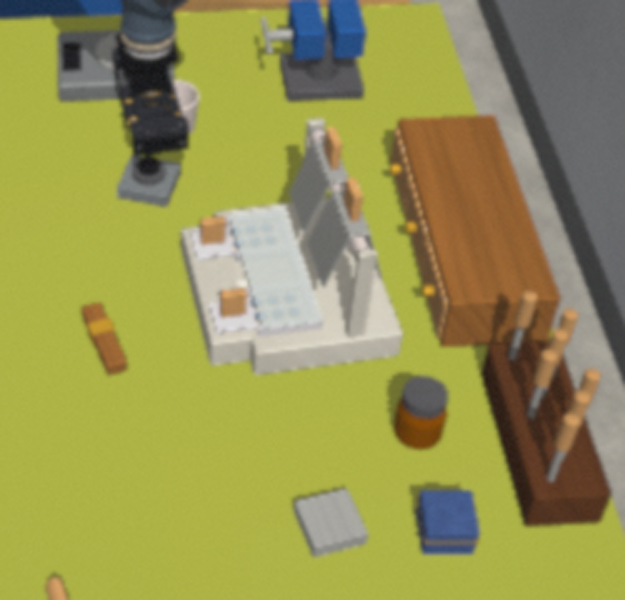

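View pics/t26.png

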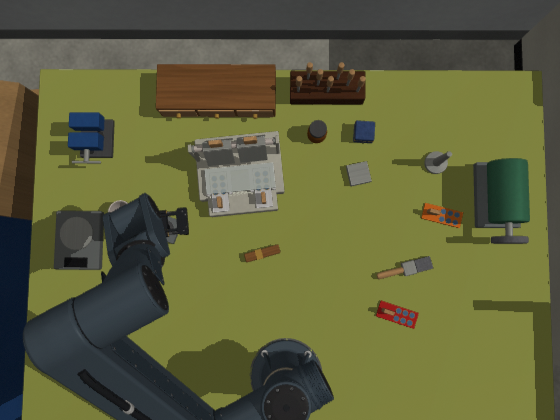

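>>> move_arm(
  commands=[
    [1, 10, 0, 2, 0],
    [1, 18, 0, 2, 0],
    [1, 22, 0, 2, 0],
    [1, 26, 0, 2, 0],
    [1, 30, 0, 2, 0],
    [1, 31, 0, 2, 0],
    [1, 31, 0, 2, 0],
  ],
)

```text
time: 40.27
position: [0.438, 0.37, 0.0631]
tool_rot: [-0.706, -0.04, 0.706, -0.04]
ft_force: [-5.4, -3.0, 22.0]
grip_width: 0.0003
```

>>> move_arm(
  commands=[
    [1, 0, 0, 0, 0],
    [1, -15, 0, 0, 0],
    [1, -40, 0, 0, 0],
    [1, -80, 0, 0, 0],
    [1, -120, 0, 20, 0],
    [1, -150, 0, 40, 0],
    [1, -150, 0, 40, 0],
    [1, -150, 0, 40, 0],
  ],
)

```text
time: 40.93
position: [0.3988, 0.3662, 0.2122]
tool_rot: [0.707, 0.041, -0.705, 0.04]
ft_force: [-0.4, -0.0, -0.1]
grip_width: 0.0004
```

Run:
```python
from h import *
o,c=shot('wrist','w27.png'); print(o['time'],o['position'],o['ft_force'])
_,c=shot('side','s27.png')
im=cv2.imread('pics/s27.png'); cv2.imwrite('pics/s27a.png',cv2.resize(im[120:250,230:400],None,fx=4.5,fy=4.5,interpolation=cv2.INTER_CUBIC))
```

```text
40.9333 [0.3987595  0.36616896 0.21221566] [-0.38400141 -0.01240757 -0.0986859 ]
```

View pics/s27a.png

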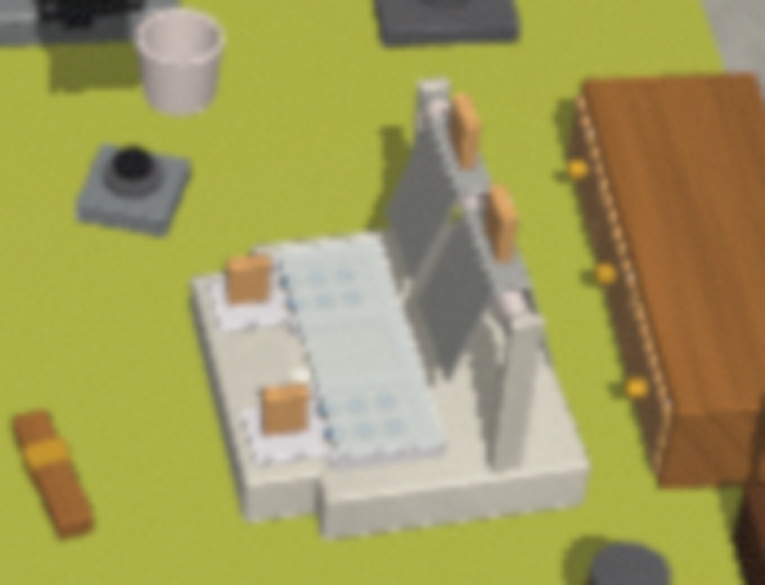

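View pics/w27.png

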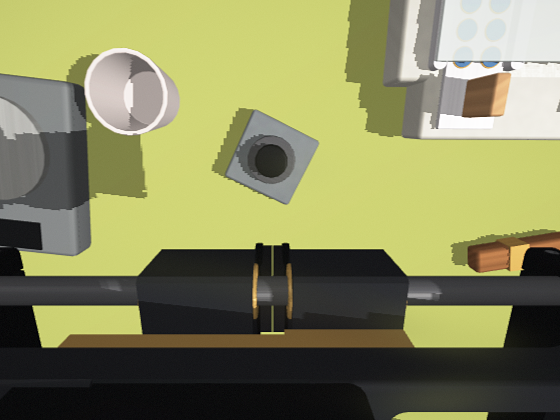

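```bash
python3 -c "
from h import *
print(robot.get_obs()['time'],robot.hand_in())"
```

```text
the job is handed in; nothing more can be done
41.0333 None
```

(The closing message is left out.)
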